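Start the heating block and put the vial crimper away

TASK

The samples have been crimped: move every vial from the blue rack into a bore of the dry-block heater, each fully home, then close the heater's lid and, with the lid shut, press its start key. Put the crimper back on the rack, hanging quietly by its bail from the empty hook, without knocking the tools that hang beside it, and leave everything else on the bench where it is; only the blue rack may shift.

Things in the scene. Friction and masses are not known exactly. Their poses are not given: they have to be found in the camera images.
- heater: dry-block heater, white, fixed to the bench, 85 mm high; origin under it at bench level, x pointing away from its control side; housing spans x -140 to +100, y -105 to +105 mm. Front deck (x -140 to -55) with display, dial and start key; bored aluminium block in the middle; clear lid hinged at the back along y, at x +74 mm, 87 mm up.
- block (a point): centre of the top of the heating block (flush, 85 mm above the bench; heater's axes). Six round upright bores at x -20 and +20, y -56, 0 and +56 mm from it: 28 mm wide, 24 mm deep, flat floor 61 mm above the bench, rims chamfered 3 mm. Any bore takes any vial; fingers fit beside a vial along y, hardly along x.
- tray: loose blue plastic vial rack, 170 x 90 mm (x, y), 24 mm high, 0.35 kg; origin under its centre. Six square pockets 26 mm wide, 20 mm deep, floor 4 mm up, centres at x -56, 0 and +56, y -20 and +20 mm; the vials stand in any of them. Fingers fit beside a vial along x, hardly along y. It may shift on the bench.
- lid (a joint): hinge angle of the clear lid, rad: 0 shut, 1.72 open on its stop, nearly upright behind the bores. A shallow cover, open below, 140 mm from hinge to front edge, 196 mm wide, 38 mm deep, 0.22 kg. Lightly damped: it stays open by itself above about 1.5; once pushed forward below about 1.0 it sinks shut in 2 to 3 s. Seated vials (22 mm proud of the block) clear it.
- lid_edge (a point): middle of the lid's front edge on its outer face, 140 mm from the hinge. With the lid open this is its top, about 220 mm above the bench, outer face away from the robot. The axes turn with the lid: x from the edge to the hinge, y along the edge, z out of the outer face. A grey lip stands 10 mm beyond the edge.
- start (a joint): travel of the heater's start key in m: 0 up, 0.005 fully down; sprung, about 5 N to bottom
- start_top (a point): centre of the top of the start key, a round white key 22 mm wide on the heater's front deck, pressed straight down
- rack: tool rack fixed to the bench: grey base 100 x 300 mm, 10 mm high, two 16 mm posts (y +-135 mm) carrying a flat steel rail 26 mm tall, 239 mm up, 31 mm behind the origin. Origin under the base, y along the rail, x away from the side where the four hooks are (y -96, -32, 32, 96 mm, all alike).
- hook_empty: the hook with nothing on it, one of the two middle ones. 6 mm wire: from the rail (30 mm behind) level to the origin, where it bends, then up and forward at 45 degrees to its tip, 23 mm in front of (-x) and 23 mm above the origin. Origin: wire centre at the bend, 235 mm above the bench; x points back to the rail, y along it, z up.
- crimper: vial crimper, hand pliers 203 mm long, 0.26 kg, lying flat, handles shut. Origin on its underside, mid-handles: two black handles, together 32 mm wide (y), from x -35 to +70 mm, 6 to 24 mm above the underside; flared 30 mm thick at x 70 to 77. x points to the wire bail; round jaw head 30 mm wide ends at x -96, the linkage before it is 34 mm wide. Centre of mass near x -25 mm. z up.
- crimper_bail (a point): centre of the crimper's bail, a round ring of 6 mm wire with a 20 mm opening, in the tool's xy plane, 90 mm from its origin along +x, 15 mm above the underside. Hung on a hook it rests with its centre about 7.5 mm below the hook wire's centre.
- decapper: decapping pliers like the crimper but with two splayed jaws, 34 mm wide, 204 mm long, hanging on one of the other three hooks; origin at the centre of its ring, z up while hanging. Leave it hanging as it is.
- wrench_big: combination wrench, 32 mm wide at the jaw, 180 mm long, 6 mm thick, hanging on one of the other three hooks; origin at the centre of its ring, z up while hanging. Leave it hanging as it is.
- wrench_small: smaller combination wrench, 26 mm wide at the jaw, 148 mm long, 6 mm thick, hanging on one of the other three hooks; origin at the centre of its ring, z up while hanging. Leave it hanging as it is.
- vial1: crimped 10 ml sample vial: amber glass cylinder with aluminium cap, 23 mm wide, 46 mm tall, 24 g, standing in a pocket of the blue rack, 4 mm above the bench; origin at the centre of its bottom, z towards the cap. Between four and six of the vials are there.
- vial2: crimped 10 ml sample vial: amber glass cylinder with aluminium cap, 23 mm wide, 46 mm tall, 24 g, standing in a pocket of the blue rack, 4 mm above the bench; origin at the centre of its bottom, z towards the cap. Between four and six of the vials are there.
- vial3: crimped 10 ml sample vial: amber glass cylinder with aluminium cap, 23 mm wide, 46 mm tall, 24 g, standing in a pocket of the blue rack, 4 mm above the bench; origin at the centre of its bottom, z towards the cap. Between four and six of the vials are there.
- vial4: crimped 10 ml sample vial: amber glass cylinder with aluminium cap, 23 mm wide, 46 mm tall, 24 g, standing in a pocket of the blue rack, 4 mm above the bench; origin at the centre of its bottom, z towards the cap. Between four and six of the vials are there.
- vial5: crimped 10 ml sample vial: amber glass cylinder with aluminium cap, 23 mm wide, 46 mm tall, 24 g, standing in a pocket of the blue rack, 4 mm above the bench; origin at the centre of its bottom, z towards the cap. Between four and six of the vials are there.
- vial6: crimped 10 ml sample vial: amber glass cylinder with aluminium cap, 23 mm wide, 46 mm tall, 24 g, standing in a pocket of the blue rack, 4 mm above the bench; origin at the centre of its bottom, z towards the cap. Between four and six of the vials are there.
- cap_jar: lidded plastic jar of caps, 48 mm wide, 55 mm tall; origin under it. Bystander, to be left alone.
- solvent: amber solvent bottle, 86 mm wide, 200 mm tall; origin under it. Bystander, to be left alone.
- beaker: glass beaker, 68 mm wide, 90 mm tall; origin under it. Bystander, to be left alone.
- marker: marker pen lying on the bench, 132 mm long along x, 15 mm thick; origin under its middle. Bystander, to be left alone.

How it is judged:
On the way, in this order (a step that is already met when the one before it is completed fails the run):
1. every vial present stands home in a bore of the block, the lid still open (z of vial1 in the frame of heater between 0.055 and 0.066 m and x of vial1 in the frame of heater between -0.05 and 0.05 m and y of vial1 in the frame of heater between -0.08 and 0.08 m and angle between each of vial1, vial2, vial3, vial4, vial5, vial6's own z axis and vertical below 0.2 rad and z of vial2 in the frame of heater between 0.055 and 0.066 m and x of vial2 in the frame of heater between -0.05 and 0.05 m and y of vial2 in the frame of heater between -0.08 and 0.08 m and z of vial3 in the frame of heater between 0.055 and 0.066 m and x of vial3 in the frame of heater between -0.05 and 0.05 m and y of vial3 in the frame of heater between -0.08 and 0.08 m and z of vial4 in the frame of heater between 0.055 and 0.066 m and x of vial4 in the frame of heater between -0.05 and 0.05 m and y of vial4 in the frame of heater between -0.08 and 0.08 m and z of vial5 in the frame of heater between 0.055 and 0.066 m and x of vial5 in the frame of heater between -0.05 and 0.05 m and y of vial5 in the frame of heater between -0.08 and 0.08 m and z of vial6 in the frame of heater between 0.055 and 0.066 m and x of vial6 in the frame of heater between -0.05 and 0.05 m and y of vial6 in the frame of heater between -0.08 and 0.08 m and value of joint lid above 0.8 rad), for 0.2 s.
2. the lid is shut over the vials (z of vial1 in the frame of heater between 0.055 and 0.066 m and x of vial1 in the frame of heater between -0.05 and 0.05 m and y of vial1 in the frame of heater between -0.08 and 0.08 m and angle between each of vial1, vial2, vial3, vial4, vial5, vial6's own z axis and vertical below 0.2 rad and z of vial2 in the frame of heater between 0.055 and 0.066 m and x of vial2 in the frame of heater between -0.05 and 0.05 m and y of vial2 in the frame of heater between -0.08 and 0.08 m and z of vial3 in the frame of heater between 0.055 and 0.066 m and x of vial3 in the frame of heater between -0.05 and 0.05 m and y of vial3 in the frame of heater between -0.08 and 0.08 m and z of vial4 in the frame of heater between 0.055 and 0.066 m and x of vial4 in the frame of heater between -0.05 and 0.05 m and y of vial4 in the frame of heater between -0.08 and 0.08 m and z of vial5 in the frame of heater between 0.055 and 0.066 m and x of vial5 in the frame of heater between -0.05 and 0.05 m and y of vial5 in the frame of heater between -0.08 and 0.08 m and z of vial6 in the frame of heater between 0.055 and 0.066 m and x of vial6 in the frame of heater between -0.05 and 0.05 m and y of vial6 in the frame of heater between -0.08 and 0.08 m and value of joint lid below 0.06 rad), for 0.2 s.
3. the start key is pressed home while the lid is shut (value of joint start above 0.0035 m and value of joint lid below 0.06 rad), for 0.02 s.
At the end, for the whole second after the job is handed in: Every vial stands home in a bore (within 5 mm of its floor, tilt under 0.2 rad), the lid is shut (under 0.06 rad), the key is up again, and the crimper hangs, bail centre within 18 mm of the empty hook's bend, bail up, within 0.4 rad of vertical (all of step 2 and value of joint start below 0.002 m and distance between crimper_bail and hook_empty below 0.018 m and angle between crimper's own x axis and vertical below 0.4 rad); the robot touches nothing.
It fails at once if a tool hanging on the rack is knocked (its ring moves over 15 mm or it swings by more than 0.35 rad) (distance of any of decapper, wrench_big, wrench_small from where it was at the start of the episode above 0.015 m or angle between any of decapper, wrench_big, wrench_small's own z axis and vertical above 0.35 rad).
It fails at once if a bystander on the bench is shifted by more than 40 mm or tipped over (distance of any of cap_jar, solvent, beaker, marker from where it was at the start of the episode above 0.04 m or angle between any of cap_jar, solvent, beaker's own z axis and vertical above 0.5 rad).
Of vial1, vial2, vial3, vial4, vial5, vial6 only 4 to 6 are there at a start; the rules pass over those that are not, and their reading is None.
At some moment in a run one of tray may be knocked a few centimetres aside while the robot is not near it.
Once in a run the grip may slacken for a moment while it holds something.
It also fails if it takes over 210 s, if anything falls off the work surface, if the arm or the gripper's body presses on something with over 40 N, if the wrist force passes 120 N, or if a joint passes its speed limit or range.

ROBOT

A 6-joint arm with a two-finger parallel gripper is mounted at the origin on the work surface. World frame = base frame: x ahead of the robot, y to its left, z up, the work surface at z = 0. Lengths are in m, angles in rad, forces in N, time in s.
With the tool pointing down it reaches from about 0.35 to 0.925 m from the base axis. Payload 6.4 kg.
Tool frame: the origin (TCP) lies midway between the tips of the shut fingers; the grasp point (between the pads) lies 19 mm behind it; z points along the fingers, y is the line along which they close (so a half turn about z gives the same grasp; the last joint's range is limited). The gripper opens to 94 mm and grips with 3 to 60 N. Pads are 16 mm wide; open, the fingers measure 119 mm over their backs; the gripper's body (75 mm by 177 mm) begins 78 mm behind the grasp point.
Start: joints at [-1.446, 0.245, 1.558, -0, 1.339, -0.174], TCP at [0.191, -0.621, 0.205] pointing down, gripper open.
Joint ranges: [-3.13, 3.13], [-1.02, 2.26], [0.13, 2.54], [-0.95, 4.09], [0.21, 2.88], [-2.74, 2.74]. Speed limits (rad/s): [2.57, 2.57, 3.14, 3.14, 3.14, 3.14].

INTERFACE

Orientations are given as a unit quaternion [w, x, y, z].
In Python, from plant import robot, eyes gives the robot as it stands. The module is installed in compiled form; this text tells all that it offers.
- The arm moves only by the tool send_rows, never from a script. Its argument "motion" is a list of rows, each an object with "angular": the turn, a rotation vector about the tool's x, y, z in degrees, a list of three; "offset": the shift along the tool's x, y, z in m, a list of three; "claw": the closure, from 0 (fully open) to 1 (shut). In form: [{"angular": [wx, wy, wz], "offset": [tx, ty, tz], "claw": claw}, ...]. A call has 1 to 12 rows; each row is the pose to reach, as a shift and turn from the pose commanded when the call began, along the tool's axes at that moment; what a row does not reach only later rows make up. A row lasts 1/8 s, in which the tool goes at most 62.5 mm and 10.7 degrees, less where a joint would pass 70% of its speed; a pose out of reach is approached as far as the arm can. A call with a gripper value outside its range is refused whole. The fingers move at their own pace and stop on an object; the grip force is fixed at half the most. Time passes only in rows, so rows that repeat a pose let the fingers close. It gives the time, the measured TCP pose, the force, the opening and the grip force at its end, in the units of the state.
- robot.observe(): the state, without advancing time (a new reading comes with each control period).
- eyes.camera(name): name is "side" or "top" or "wrist"; returns a dict with "color" (420x560x3 uint8, red, green, blue), "depth" (420x560 float32, m along the optical axis (not along the pixel's ray), 0 where there is no reading), "mtx" (3x3 intrinsics, pixels), "R" (3x3) and "t" (3): a world point X has camera coordinates R X + t. Camera axes: x right, y down, z forward; pixel columns grow to the right and rows downward; lengths in m; the calibration is good to about 2 mm. The wrist camera is an equidistant fisheye: a pixel r from the principal point sees the ray r / f radians off the axis. A picture is of the moment at which its call begins.
- robot.job_done(): hands the job in; it is judged then, once.
Trained networks look in a picture, given as the dict that the camera call returned (one of the last four; its "shot" number tells which), for a name from the list of things; names that differ only in an ending like _2 or _b are one class to them, and where a whole thing is asked for, a point or a joint stands for the part that bears it (a point fixed in the world has none). Each returns a list of dicts, best first, with "conf" (0 to 1); they miss things now and then, are a little off and sometimes report something else, mostly with a low value. They report only what shows in the picture. A call takes as long as a camera call.
- eyes.boxes_of(thing, picture): "location" ([row, column] in pixels, amid what is visible of it).
- eyes.landmark_of(thing, picture): "location" ([row, column] in pixels: a listed point, or the origin of a listed thing).
The state is a dict: "time_s": time; "joint_positions": joint angles; "dq": joint speeds; "effort": joint torques, N m; "tcp_pos": TCP position; "tool_rot": TCP orientation; "contact_force": force on the tool from outside, world axes, zero at the start; "torque": the same for the moment, N m; "opening": finger opening in m; "grasp_force": force on a finger pad.
Only numpy, scipy, OpenCV 4.12 (cv2) and the standard library are available. Lean on these libraries where they do the work, as an engineer would, in place of code of your own. Each camera call takes 0.05 s, during which the arm holds its last target. There are 200 camera calls.

## Working session

There is one attempt and no reset: what is moved stays moved. The work goes in short steps, Python scripts to look and compute and a tool call to move; the robot and the scene stay as the last step left them, time stands still between calls to the robot, and variables do not carry over. Pictures are saved under pics/ and viewed, at most 17 in all, crops included, and the job is handed in when it is done.

Besides the shell and the picture viewer there is one more tool, called after "Request:" as name([rows], argument=value, ...), one row to a line, values as JSON. send_rows: Moves the arm, as the interface text tells. Its arguments: {"type":"object","properties":{"motion":{"type":"array"}},"required":["motion"]}

```bash
mkdir -p pics; cat > h.py <<'E'
import numpy as np, cv2
from scipy.spatial.transform import Rotation as Rn
from plant import robot, eyes
def save(p,name): cv2.imwrite('pics/'+name+'.png', p['color'][:,:,::-1])
def ray(p,rc,fish=False):
    K=np.array(p['mtx']); x=(rc[1]-K[0,2])/K[0,0]; y=(rc[0]-K[1,2])/K[1,1]
    if fish:
        th=np.hypot(x,y); s=np.sin(th)/max(th,1e-9); return np.array([x*s,y*s,np.cos(th)])
    return np.array([x,y,1.])
def toW(p,c): return np.array(p['R']).T@(np.array(c)-np.array(p['t']))
def atz(p,rc,z,fish=False):
    o=toW(p,[0,0,0]); d=np.array(p['R']).T@ray(p,rc,fish); return o+d*(z-o[2])/d[2]
def dep(p,rc,fish=False):
    r,c=int(round(rc[0])),int(round(rc[1])); w=p['depth'][max(r-1,0):r+2,max(c-1,0):c+2]; w=w[w>0]
    if len(w)==0: return None
    d=ray(p,rc,fish); return toW(p,d*np.median(w)/d[2])
def proj(p,X):
    c=np.array(p['R'])@np.array(X)+np.array(p['t']); K=np.array(p['mtx']); q=K@c; return q[:2][::-1]/q[2]
def pose():
    s=robot.observe(); q=s['tool_rot']; return np.array(s['tcp_pos']), Rn.from_quat([q[1],q[2],q[3],q[0]])
E
cat > a.py <<'E'
from h import *
np.set_printoptions(precision=4,suppress=True)
s=robot.observe(); print(s['tcp_pos'],s['tool_rot'],s['opening'],s['time_s'])
names="heater block tray lid_edge start_top rack hook_empty crimper crimper_bail decapper wrench_big wrench_small vial1 cap_jar solvent beaker marker".split()
for cam in ['top','side']:
    p=eyes.camera(cam); save(p,cam+'0'); print(cam, toW(p,[0,0,0]), np.array(p['R']).tolist(), p['mtx'][0][0])
    for n in names:
        for d in eyes.landmark_of(n,p)[:6 if n=='vial1' else 2]:
            if d['conf']>.2: print(n,round(d['conf'],2),np.round(d['location'],1),dep(p,d['location']))
E
python3 a.py
```

```text
[ 0.1912 -0.6206  0.2044] [-0.0009  0.9889  0.1488  0.    ] 0.09395287121865438 0.0
top [0.462  0.0716 1.2108] [[-0.030308689323287594, -0.9995379071851035, 0.0023141848517236317], [-0.9972099198796531, 0.03007992107708292, -0.06831964608816912], [0.06821846557289787, -0.004378407018537302, -0.9976607993235275]] 389.790858111152
heater 0.93 [218.5 401. ] [ 0.4771 -0.2803  0.0857]
block 0.7 [225. 409.] [ 0.4576 -0.3099  0.0632]
tray 0.79 [223.1 306.8] [ 0.4724 -0.0106  0.0485]
lid_edge 0.94 [169.  442.3] [ 0.5988 -0.3506  0.2203]
start_top 0.47 [247.4 393. ] [ 0.3963 -0.2468  0.1074]
hook_empty 0.56 [148.1 233.5] [0.6651 0.1811 0.2385]
crimper 0.63 [230.3 238.1] [0.4571 0.1972 0.021 ]
crimper_bail 0.88 [203.7 242.1] [ 0.5393  0.1853 -0.0022]
decapper 0.6 [143.8 257.9] [0.6735 0.1191 0.2422]
decapper 0.41 [221.1 309.2] [ 0.4784 -0.0196  0.0283]
wrench_big 0.61 [169.5 307.5] [ 0.6321 -0.0179  0.0552]
wrench_big 0.53 [230.6 239.4] [0.456  0.1952 0.0017]
wrench_small 0.49 [153.3 184.4] [0.6546 0.3038 0.2433]
vial1 0.62 [205.9 318. ] [ 0.5228 -0.0461  0.0459]
vial1 0.59 [239.8 304.5] [ 0.4
[... 1504 characters left out ...]
h_big 0.49 [211.7 281.9] [ 0.523  -0.0363  0.0273]
wrench_small 0.58 [253.  192.8] [0.6526 0.3205 0.2382]
vial1 0.67 [219.9 298.2] [0.474  0.0068 0.0453]
vial1 0.56 [231.  313.8] [0.4301 0.0217 0.0251]
vial1 0.54 [223.3 278.7] [0.526  0.0058 0.0238]
vial1 0.51 [217.3 281.1] [ 0.5215 -0.0082  0.0334]
vial1 0.44 [227.2 294.5] [0.4822 0.0147 0.0244]
cap_jar 0.8 [218.4 241. ] [0.6289 0.0056 0.0271]
cap_jar 0.53 [227.5 296.8] [0.476  0.0154 0.0249]
solvent 0.89 [193.4 200.5] [0.7035 0.0889 0.1817]
solvent 0.61 [159.4 309.4] [ 0.4661 -0.2051  0.0851]
beaker 0.65 [229.  295.4] [0.4792 0.0194 0.0229]
beaker 0.59 [208.3 204.1] [ 0.7448 -0.0392  0.0062]
marker 0.83 [334.3 373.4] [0.273  0.3045 0.0123]
```

```bash
python3 - <<'E'
import cv2
a=cv2.imread('pics/top0.png'); cv2.imwrite('pics/top0c.png',cv2.resize(a[110:310,130:480],(800,457),interpolation=cv2.INTER_CUBIC))
a=cv2.imread('pics/side0.png'); cv2.imwrite('pics/side0c.png',cv2.resize(a[50:370,130:430],(560,597),interpolation=cv2.INTER_CUBIC))
E
```

```text
(no output)
```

View pics/top0c.png

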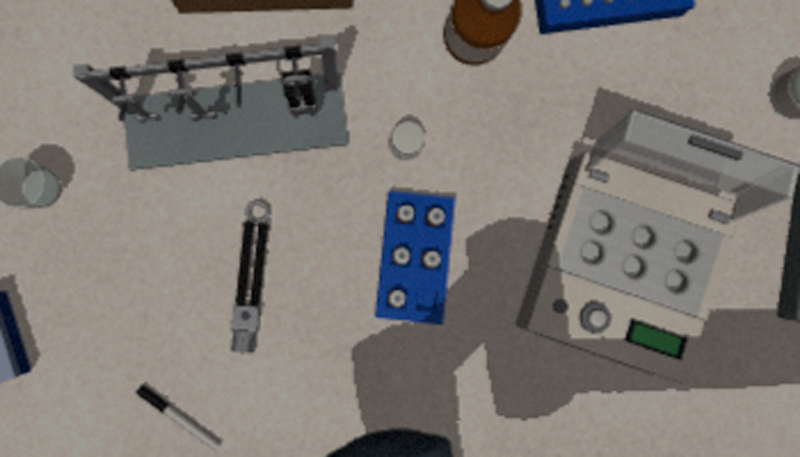

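View pics/side0c.png

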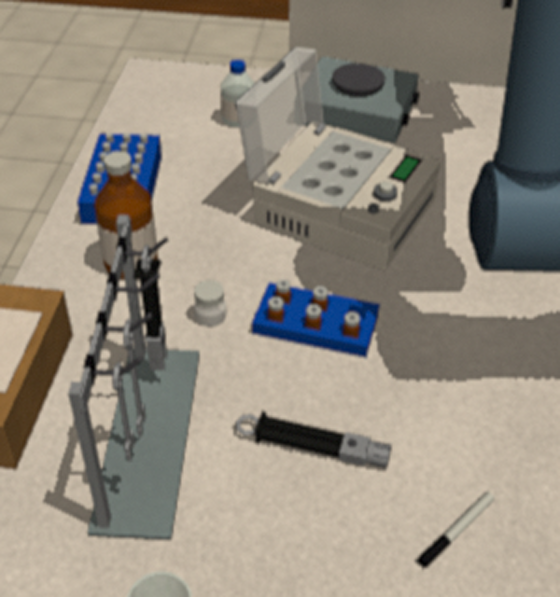

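The top view shows five vials in the blue rack. At crop pixels they are caps at (405,212), (436,216), (401,255), (431,259) and (397,298), with the +x/−y side pocket near (428,303) empty. Heater bores are at (591–686, 222–280), the crimper lies at (250,275), and the empty hook is the second from the right at (237,75).

```bash
cat > b.py <<'E'
from h import *
np.set_printoptions(precision=4,suppress=True)
p=eyes.camera('top')
def c(x,y): return (110+(y+.5)/2.2857-.5,130+(x+.5)/2.2857-.5)
B=np.array([atz(p,c(*q),.085)[:2] for q in [(591,251),(634,266),(676,280),(602,222),(643,236),(686,251)]]); print(B, B.mean(0))
M=np.array([(-20,56),(-20,0),(-20,-56),(20,56),(20,0),(20,-56)])/1e3
def fit(M,W):
    a=M-M.mean(0); b=W-W.mean(0); th=np.arctan2((a[:,0]*b[:,1]-a[:,1]*b[:,0]).sum(),(a*b).sum()); R=np.array([[np.cos(th),-np.sin(th)],[np.sin(th),np.cos(th)]])
    t=W.mean(0)-R@M.mean(0); return np.degrees(th),t,np.linalg.norm(W-(M@R.T+t),axis=1)
print('block',fit(M,B))
V=np.array([atz(p,c(*q),.05)[:2] for q in [(405,212),(436,216),(401,255),(431,259),(397,298)]]);print(V)
T=np.array([(56,20),(56,-20),(0,20),(0,-20),(-56,20)])/1e3
print('tray',fit(T,V))
print('rail', [atz(p,c(*q),.25) for q in [(90,75),(120,73),(178,65),(235,58),(292,50),(330,45)]])
print('base', [atz(p,c(*q),.01) for q in [(131,170),(347,144),(124,85)]])
print('bail',atz(p,c(258,210),.015),'head',atz(p,c(243,350),.02),'wide', atz(p,c(246,318),.02))
print('dial',dep(p,c(595,316)),'dark',dep(p,c(560,306)))
E
python3 b.py
```

```text
[[ 0.4753 -0.2436]
 [ 0.4547 -0.297 ]
 [ 0.4355 -0.349 ]
 [ 0.5115 -0.2593]
 [ 0.4922 -0.3103]
 [ 0.4716 -0.3637]] [ 0.4735 -0.3038]
block (np.float64(-20.93554799252281), array([ 0.4735, -0.3038]), array([0.0009, 0.0003, 0.0007, 0.001 , 0.0006, 0.0007]))
[[ 0.5338 -0.013 ]
 [ 0.5274 -0.0533]
 [ 0.478  -0.0058]
 [ 0.4716 -0.0447]
 [ 0.4224  0.0013]]
tray (np.float64(-7.861146914310048), array([ 0.475 , -0.0255]), array([0.0007, 0.0004, 0.0002, 0.001 , 0.0007]))
rail [array([0.6816, 0.34  , 0.25  ]), array([0.6828, 0.3073, 0.25  ]), array([0.6898, 0.2439, 0.25  ]), array([0.6957, 0.1815, 0.25  ]), array([0.7027, 0.1189, 0.25  ]), array([0.707 , 0.0772, 0.25  ])]
base [array([0.6045, 0.353 , 0.01  ]), array([0.6311, 0.0596, 0.01  ]), array([0.7212, 0.3609, 0.01  ])]
bail [0.5447 0.182  0.015 ] head [0.3591 0.2058 0.02  ] wide [0.4011 0.2008 0.02  ]
dial [ 0.3949 -0.2385  0.1068] dark [ 0.4079 -0.1986  0.0956]
```

```bash
cat >> h.py <<'E'
TR=[np.array([.475,-.0255]),-7.9]; HE=[np.array([.4735,-.3038]),-20.9]
def loc(F,x,y):
    a=np.radians(F[1]); return F[0]+np.array([[np.cos(a),-np.sin(a)],[np.sin(a),np.cos(a)]])@[x,y]
def plan(*wps):
    """wps: (x,y,z,phi) tool-down; prints offset/angular from the present pose"""
    t,R=pose()
    for x,y,z,phi in wps:
        D=Rn.from_euler('z',phi,degrees=True)*Rn.from_euler('x',180,degrees=True)
        print('off',np.round(R.inv().apply(np.array([x,y,z])-t),4).tolist(),'ang',np.round((R.inv()*D).as_rotvec(degrees=True),1).tolist())
E
python3 - <<'E'
from h import *
v=loc(TR,.056,.020); plan((.3,-.2,.22,82.1),(*v,.15,82.1))
E
```

```text
off [0.2279, -0.3706, -0.0146] ang [-0.0, 0.0, -65.0]
off [0.5057, -0.4803, 0.0554] ang [-0.0, 0.0, -65.0]
```

Request:
send_rows([
  {"angular":[0,0,-30],"offset":[0.228,-0.371,-0.015],"claw":0.3},
  {"angular":[0,0,-30],"offset":[0.228,-0.371,-0.015],"claw":0.54},
  {"angular":[0,0,-30],"offset":[0.228,-0.371,-0.015],"claw":0.54},
  {"angular":[0,0,-65],"offset":[0.228,-0.371,-0.015],"claw":0.54},
  {"angular":[0,0,-65],"offset":[0.228,-0.371,-0.015],"claw":0.54},
  {"angular":[0,0,-65],"offset":[0.228,-0.371,-0.015],"claw":0.54},
  {"angular":[0,0,-65],"offset":[0.506,-0.48,0.055],"claw":0.54},
  {"angular":[0,0,-65],"offset":[0.506,-0.48,0.055],"claw":0.54},
  {"angular":[0,0,-65],"offset":[0.506,-0.48,0.055],"claw":0.54},
  {"angular":[0,0,-65],"offset":[0.506,-0.48,0.055],"claw":0.54},
  {"angular":[0,0,-65],"offset":[0.506,-0.48,0.055],"claw":0.54},
  {"angular":[0,0,-65],"offset":[0.506,-0.48,0.055],"claw":0.54},
])

```text
time_s: 3.35
tcp_pos: [0.5349, -0.0113, 0.15]
tool_rot: [-0.0, 0.753, 0.658, -0.0]
contact_force: [-0.2, -1.0, -0.1]
opening: 0.0433
grasp_force: 0.0
```

```bash
cat > w.py <<'E'
from h import *
import sys
np.set_printoptions(precision=4,suppress=True)
p=eyes.camera('wrist'); save(p,sys.argv[1])
s=robot.observe(); print(s['tcp_pos'],s['contact_force'],s['opening'],s['time_s'])
print(toW(p,[0,0,0]), np.array(p['R']).round(3).tolist(), p['mtx'])
for d in eyes.landmark_of('vial1',p)[:8]+eyes.boxes_of('vial1',p)[:8]: print(round(d['conf'],2),np.round(d['location']),dep(p,d['location'],True), atz(p,d['location'],.05,True))
E
python3 w.py w1
```

```text
[ 0.5364 -0.0091  0.149 ] [-2.5066  1.7059  0.5188] 0.04327498176505294 3.4
[0.5453 0.06   0.3289] [[0.991, -0.134, -0.001], [-0.129, -0.959, 0.251], [-0.035, -0.249, -0.968]] [[325.1923   0.     279.7667]
 [  0.     325.1923 211.6002]
 [  0.       0.       1.    ]]
0.82 [236. 278.] [ 0.5297 -0.0405  0.0324] [ 0.5307 -0.0346  0.05  ]
0.81 [234. 225.] [ 0.4772 -0.0344  0.024 ] [ 0.483  -0.0263  0.05  ]
0.78 [201. 223.] [0.4844 0.0025 0.0385] [0.4868 0.0048 0.05  ]
0.96 [207. 221.] [ 0.4842 -0.0005  0.0498] [ 0.4842 -0.0004  0.05  ]
0.85 [206. 165.] [0.4313 0.0079 0.049 ] [0.4317 0.0081 0.05  ]
0.73 [246. 275.] [ 0.5267 -0.0431  0.0499] [ 0.5267 -0.043   0.05  ]
0.67 [240. 217.] [ 0.4716 -0.035   0.0384] [ 0.4746 -0.0312  0.05  ]
0.63 [206. 277.] [ 0.5336 -0.006   0.0498] [ 0.5336 -0.0059  0.05  ]
0.28 [364. 271.] [ 0.4997 -0.2005  0.03  ] [ 0.5028 -0.1831  0.05  ]
```

```bash
python3 - <<'E'
from h import *
import cv2
a=cv2.imread('pics/w1.png'); cv2.imwrite('pics/w1c.png',cv2.resize(a[130:330,120:400],(784,560),interpolation=cv2.INTER_CUBIC))
s=robot.observe();print(s['tcp_pos'],s['dq'],s['contact_force'])
E
```

```text
[ 0.53391098 -0.01228675  0.14979584] [-0.04475362 -0.04182313  0.02571132 -0.00630324  0.00664564 -0.00756518] [ 0.25257552 -0.4832734   0.03029911]
```

View pics/w1c.png

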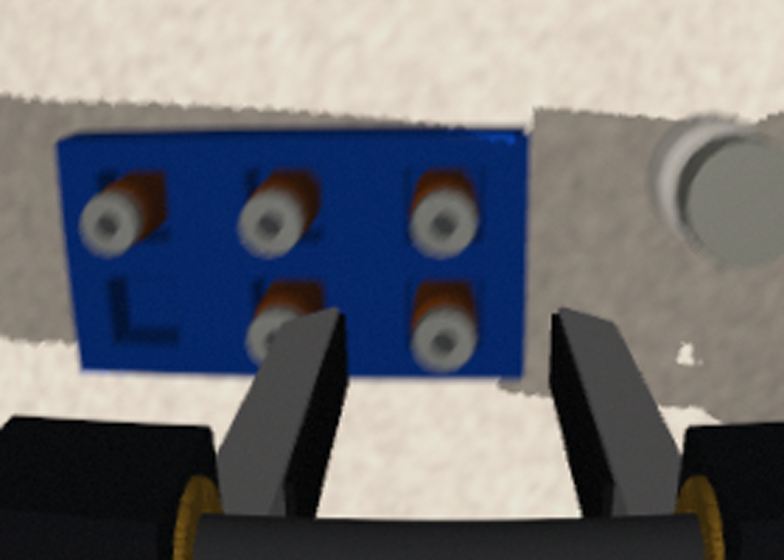

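The wrist view shows five vials. The caps at crop (444,222), (270,224), (112,224), (442,343) and (275,338) match the map, with the last pocket empty; the fingers are open on either side.

```bash
python3 - <<'E'
from h import *
from b import fit,T
E
python3 - <<'E'
import sys; sys.path.insert(0,'.')
from h import *
src=open('b.py').read().split('\n')
exec('\n'.join(l for l in src[src.index(next(l for l in src if l.startswith('def fit'))):][:3]))
p=eyes.camera('wrist')
C=[(444,222),(442,343),(270,224),(275,338),(110,224)]
W=np.array([atz(p,(130+y/2.8,120+x/2.8),.05,True)[:2] for x,y in C])
T=np.array([(56,20),(56,-20),(0,20),(0,-20),(-56,20)])/1e3
print(W, fit(T,W)); print(robot.observe()['tcp_pos'])
v=loc(TR,.056,.020); plan((*v,.03,82.1))
E
```

```text
[[ 0.4753 -0.2436]
 [ 0.4547 -0.297 ]
 [ 0.4355 -0.349 ]
 [ 0.5115 -0.2593]
 [ 0.4922 -0.3103]
 [ 0.4716 -0.3637]] [ 0.4735 -0.3038]
block (np.float64(-20.93554799252281), array([ 0.4735, -0.3038]), array([0.0009, 0.0003, 0.0007, 0.001 , 0.0006, 0.0007]))
[[ 0.5338 -0.013 ]
 [ 0.5274 -0.0533]
 [ 0.478  -0.0058]
 [ 0.4716 -0.0447]
 [ 0.4224  0.0013]]
tray (np.float64(-7.861146914310048), array([ 0.475 , -0.0255]), array([0.0007, 0.0004, 0.0002, 0.001 , 0.0007]))
rail [array([0.6816, 0.34  , 0.25  ]), array([0.6828, 0.3073, 0.25  ]), array([0.6898, 0.2439, 0.25  ]), array([0.6957, 0.1815, 0.25  ]), array([0.7027, 0.1189, 0.25  ]), array([0.707 , 0.0772, 0.25  ])]
base [array([0.6045, 0.353 , 0.01  ]), array([0.6311, 0.0596, 0.01  ]), array([0.7212, 0.3609, 0.01  ])]
bail [0.5447 0.182  0.015 ] head [0.3591 0.2058 0.02  ] wide [0.4011 0.2008 0.02  ]
dial [ 0.395  -0.238   0.1084] dark [ 0.4079 -0.1986  0.0959]
[[ 0.53311123 -0.01140341]
 [ 0.52689111 -0.05200868]
 [ 0.47774876 -0.00455339]
 [ 0.47196273 -0.04327429]
 [ 0.42314311  0.00288628]] (np.float64(-7.9780568513696695), array([ 0.47492461, -0.02407749]), array([0.00064185, 0.00079764, 0.00028642, 0.00063737, 0.00109062]))
[ 0.53331054 -0.01383656  0.15050684]
off [0.0005, -0.0001, 0.1205] ang [-0.0, 0.0, 0.0]
```

Request:
send_rows([
  {"angular":[0,0,0],"offset":[0.001,0,0.06],"claw":0.54},
  {"angular":[0,0,0],"offset":[0.001,0,0.1],"claw":0.54},
  {"angular":[0,0,0],"offset":[0.001,0,0.12],"claw":0.54},
  {"angular":[0,0,0],"offset":[0.001,0,0.12],"claw":1},
  {"angular":[0,0,0],"offset":[0.001,0,0.12],"claw":1},
  {"angular":[0,0,0],"offset":[0.001,0,0.12],"claw":1},
  {"angular":[0,0,0],"offset":[0.001,0,0.12],"claw":1},
  {"angular":[0,0,0],"offset":[0.001,0,0.12],"claw":1},
])

```text
time_s: 4.6
tcp_pos: [0.5347, -0.0129, 0.0319]
tool_rot: [0.001, 0.754, 0.657, 0.0]
contact_force: [-2.0, -0.6, 7.1]
opening: 0.0229
grasp_force: 29.6
```

```bash
sed -i 's/^TR=\[np.array(\[.475,-.0255\])/TR=[np.array([.475,-.0248])/' h.py; python3 - <<'E'
from h import *
v=loc(HE,-.02,-.056); print(v); a=loc(TR,.056,.020); plan((*a,.15,82.1),(*v,.17,159.1),(*v,.09,159.1))
E
```

```text
[ 0.43483858 -0.34898069]
off [-0.0001, -0.0013, -0.1181] ang [0.1, 0.0, 0.0]
off [-0.3467, -0.0527, -0.1381] ang [0.1, 0.1, -77.0]
off [-0.3466, -0.0529, -0.0581] ang [0.1, 0.1, -77.0]
```

Request:
send_rows([
  {"angular":[0,0,0],"offset":[0,0,-0.06],"claw":1},
  {"angular":[0,0,0],"offset":[0,0,-0.12],"claw":1},
  {"angular":[0,0,-10],"offset":[-0.05,-0.01,-0.138],"claw":1},
  {"angular":[0,0,-20],"offset":[-0.1,-0.02,-0.138],"claw":1},
  {"angular":[0,0,-30],"offset":[-0.15,-0.03,-0.138],"claw":1},
  {"angular":[0,0,-40],"offset":[-0.2,-0.035,-0.138],"claw":1},
  {"angular":[0,0,-50],"offset":[-0.25,-0.04,-0.138],"claw":1},
  {"angular":[0,0,-60],"offset":[-0.3,-0.05,-0.138],"claw":1},
  {"angular":[0,0,-70],"offset":[-0.34,-0.052,-0.138],"claw":1},
  {"angular":[0,0,-77],"offset":[-0.347,-0.053,-0.138],"claw":1},
  {"angular":[0,0,-77],"offset":[-0.347,-0.053,-0.138],"claw":1},
  {"angular":[0,0,-77],"offset":[-0.347,-0.053,-0.138],"claw":1},
])

```text
time_s: 6.1
tcp_pos: [0.4338, -0.3484, 0.1684]
tool_rot: [-0.0, 0.182, 0.983, 0.0]
contact_force: [-0.7, 1.1, 0.4]
opening: 0.0223
grasp_force: 29.8
```

```bash
python3 - <<'E'
from h import *
p=eyes.camera('wrist'); save(p,'w2'); print(robot.observe()['grasp_force'],robot.observe()['opening'])
v=loc(HE,-.02,-.056); plan((*v,.09,159.1))
a=p['color'][:,:,::-1]; cv2.imwrite('pics/w2c.png',cv2.resize(a,(747,560),interpolation=cv2.INTER_CUBIC))
for n in ['start_top','block','vial1']: print(n,[(round(d['conf'],2),np.round(d['location']),atz(p,d['location'],.087,True).round(4)) for d in eyes.landmark_of(n,p)[:2]])
E
```

```text
29.797792732715607 0.022472448833690505
off [-0.0011, -0.0004, 0.0784] ang [0.0, -0.0, -0.0]
start_top [(0.91, array([126., 393.]), array([ 0.3942, -0.2339,  0.087 ]))]
block [(0.77, array([241., 345.]), array([ 0.4734, -0.3039,  0.087 ])), (0.51, array([184., 518.]), array([ 0.4866, -0.1163,  0.087 ]))]
vial1 [(0.85, array([138., 514.]), array([ 0.4418, -0.1106,  0.087 ])), (0.83, array([137., 538.]), array([ 0.4495, -0.0767,  0.087 ]))]
```

View pics/w2c.png

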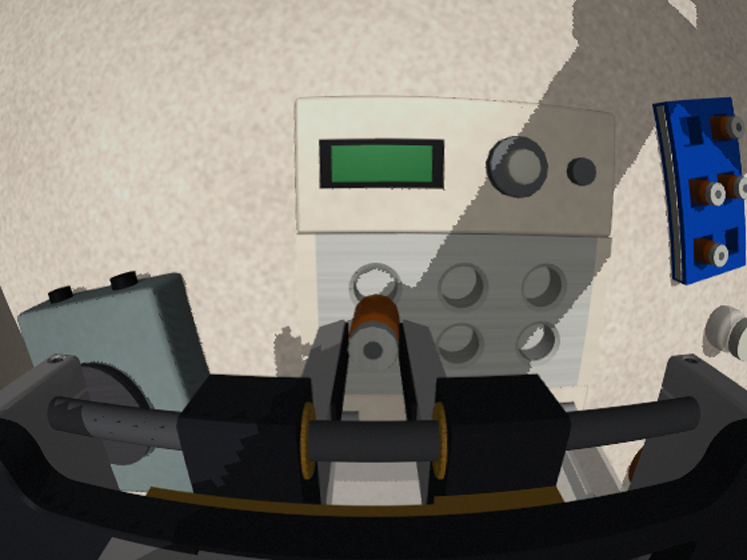

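The key is the white disc in a dark ring at (518,166), the display is green at (380,163), and the block and bores match the map. The vial is held upright in the fingers, so I am lowering it.

Request:
send_rows([
  {"angular":[0,0,0],"offset":[-0.001,0,0.04],"claw":1},
  {"angular":[0,0,0],"offset":[-0.001,0,0.065],"claw":1},
  {"angular":[0,0,0],"offset":[-0.001,0,0.079],"claw":1},
  {"angular":[0,0,0],"offset":[-0.001,0,0.079],"claw":1},
  {"angular":[0,0,0],"offset":[-0.001,0,0.079],"claw":0.54},
  {"angular":[0,0,0],"offset":[-0.001,0,0.079],"claw":0.54},
  {"angular":[0,0,0],"offset":[-0.001,0,0.079],"claw":0.54},
  {"angular":[0,0,0],"offset":[-0.001,0,0.04],"claw":0.54},
  {"angular":[0,0,0],"offset":[-0.001,0,-0.02],"claw":0.54},
  {"angular":[0,0,0],"offset":[-0.001,0,-0.02],"claw":0.54},
])

```text
time_s: 7.55
tcp_pos: [0.4369, -0.3521, 0.1946]
tool_rot: [0.004, 0.181, 0.983, -0.004]
contact_force: [0.7, -0.0, -0.0]
opening: 0.0429
grasp_force: 0.0
```

```bash
cat > chk.py <<'E'
from h import *
import sys
np.set_printoptions(precision=4,suppress=True)
S=[(.056,.02),(.056,-.02),(0,.02),(0,-.02),(-.056,.02)]
H=[(-.02,-.056),(-.02,0),(-.02,.056),(.02,-.056),(.02,0)]
k=int(sys.argv[1])   # next vial to fetch
p=eyes.camera('top')
def cent(ctr,zc,r=.02):
    # centroid of depth points near height zc around ctr
    X=[]
    rc=proj(p,[*ctr,zc])
    for r_ in range(int(rc[0])-12,int(rc[0])+13):
        for c_ in range(int(rc[1])-12,int(rc[1])+13):
            w=dep(p,(r_,c_))
            if w is not None and abs(w[2]-zc)<.008 and np.hypot(*(w[:2]-ctr))<r: X.append(w)
    return (len(X),np.mean(X,0)-[*ctr,zc]) if X else (0,None)
for i in range(k,5): print('tray',i,cent(loc(TR,*S[i]),.05))
for i in range(k): print('heater',i,cent(loc(HE,*H[i]),.107))
if k<5: 
    v=loc(TR,*S[k]); print('fetch'); plan((*v,.15,82.1),(*v,.03,82.1))
    b=loc(HE,*H[k]); D=Rn.from_euler('z',82.1,degrees=True)*Rn.from_euler('x',180,degrees=True)
    for z in (.17,.09): print('place from tray pose', D.inv().apply(np.array([*b,z])-[*v,.03]).round(4))
s=robot.observe(); print(s['time_s'],s['opening'],s['tcp_pos'])
E
python3 chk.py 1
```

```text
tray 1 (38, array([-0.0002, -0.0019,  0.    ]))
tray 2 (32, array([-0.0005, -0.0019, -0.001 ]))
tray 3 (39, array([-0.0002, -0.0019, -0.0005]))
tray 4 (39, array([-0.    , -0.0026, -0.0009]))
heater 0 (2, array([-0.0026,  0.0043, -0.0071]))
fetch
off [0.0205, 0.3116, 0.0403] ang [0.1, 0.3, 77.0]
off [0.0211, 0.312, 0.1603] ang [0.1, 0.3, 77.0]
place from tray pose [-0.2521 -0.0386 -0.14  ]
place from tray pose [-0.2521 -0.0386 -0.06  ]
7.6 0.04309486009890733 [ 0.4357 -0.3506  0.1912]
```

Request:
send_rows([
  {"angular":[0,0,10],"offset":[0.003,0.04,0.0],"claw":0.54},
  {"angular":[0,0,20],"offset":[0.006,0.08,0.0],"claw":0.54},
  {"angular":[0,0,30],"offset":[0.009,0.12,0.0],"claw":0.54},
  {"angular":[0,0,40],"offset":[0.012,0.17,0.01],"claw":0.54},
  {"angular":[0,0,50],"offset":[0.015,0.22,0.02],"claw":0.54},
  {"angular":[0,0,60],"offset":[0.018,0.27,0.03],"claw":0.54},
  {"angular":[0,0,70],"offset":[0.02,0.3,0.04],"claw":0.54},
  {"angular":[0,0,77],"offset":[0.0205,0.3115,0.04],"claw":0.54},
  {"angular":[0,0,77],"offset":[0.0205,0.3115,0.06],"claw":0.54},
  {"angular":[0,0,77],"offset":[0.0205,0.3115,0.08],"claw":0.54},
  {"angular":[0,0,77],"offset":[0.0205,0.3115,0.08],"claw":0.54},
])

```text
time_s: 8.98
tcp_pos: [0.524, -0.0502, 0.1053]
tool_rot: [-0.003, 0.754, 0.657, -0.002]
contact_force: [-0.4, -0.2, -0.4]
opening: 0.0432
grasp_force: 0.0
```

```bash
python3 chk.py 1
```

```text
tray 1 (0, None)
tray 2 (1, array([-0.0016,  0.0082, -0.0068]))
tray 3 (0, None)
tray 4 (0, None)
heater 0 (47, array([-0.0014, -0.0023, -0.0004]))
fetch
off [-0.0013, 0.0026, -0.0433] ang [-0.2, -0.0, 0.0]
off [-0.0014, 0.0031, 0.0767] ang [-0.2, -0.0, 0.0]
place from tray pose [-0.2521 -0.0386 -0.14  ]
place from tray pose [-0.2521 -0.0386 -0.06  ]
9.025 0.0432384978648539 [ 0.5251 -0.0506  0.1067]
```

Request:
send_rows([
  {"angular":[0,0,0],"offset":[0,0.002,0.05],"claw":0.54},
  {"angular":[0,0,0],"offset":[0,0.002,0.076],"claw":0.54},
  {"angular":[0,0,0],"offset":[0,0.002,0.076],"claw":0.54},
  {"angular":[0,0,0],"offset":[0,0.002,0.076],"claw":1},
  {"angular":[0,0,0],"offset":[0,0.002,0.076],"claw":1},
  {"angular":[0,0,0],"offset":[0,0.002,0.076],"claw":1},
  {"angular":[0,0,0],"offset":[0,0.002,0.076],"claw":1},
  {"angular":[0,0,0],"offset":[0,0.002,0.02],"claw":1},
  {"angular":[0,0,0],"offset":[0,0.002,-0.04],"claw":1},
  {"angular":[0,0,0],"offset":[0,0.002,-0.06],"claw":1},
])

```text
time_s: 10.28
tcp_pos: [0.5309, -0.052, 0.1735]
tool_rot: [0.004, 0.754, 0.657, 0.002]
contact_force: [0.1, 0.2, -0.4]
opening: 0.0227
grasp_force: 29.9
```

```bash
cat > pl.py <<'E'
from h import *
import sys
H=[(-.02,-.056),(-.02,0),(-.02,.056),(.02,-.056),(.02,0)]
b=loc(HE,*H[int(sys.argv[1])]); plan((*b,.165,159.1),(*b,.09,159.1)); s=robot.observe(); print(s['opening'],s['grasp_force'],s['tcp_pos'])
E
python3 pl.py 1
```

```text
off [-0.2528, -0.0419, 0.0085] ang [0.3, 0.4, -77.0]
off [-0.2527, -0.0425, 0.0835] ang [0.3, 0.4, -77.0]
0.022692205830617984 29.9347722530365 [ 0.53088269 -0.05196044  0.17347431]
```

Request:
send_rows([
  {"angular":[0,0,-10],"offset":[-0.035,-0.006,0],"claw":1},
  {"angular":[0,0,-20],"offset":[-0.07,-0.012,0],"claw":1},
  {"angular":[0,0,-30],"offset":[-0.11,-0.018,0],"claw":1},
  {"angular":[0,0,-40],"offset":[-0.15,-0.024,0],"claw":1},
  {"angular":[0,0,-50],"offset":[-0.19,-0.03,0],"claw":1},
  {"angular":[0,0,-60],"offset":[-0.225,-0.036,0.005],"claw":1},
  {"angular":[0,0,-70],"offset":[-0.245,-0.041,0.01],"claw":1},
  {"angular":[0,0,-77],"offset":[-0.252,-0.041,0.01],"claw":1},
  {"angular":[0,0,-77],"offset":[-0.252,-0.041,0.01],"claw":1},
  {"angular":[0,0,-77],"offset":[-0.252,-0.041,0.01],"claw":1},
  {"angular":[0,0,-77],"offset":[-0.252,-0.041,0.01],"claw":1},
])

```text
time_s: 11.65
tcp_pos: [0.4535, -0.2948, 0.1586]
tool_rot: [0.0, 0.181, 0.983, -0.0]
contact_force: [-0.0, 0.9, 0.0]
opening: 0.0223
grasp_force: 29.9
```

```bash
python3 pl.py 1
```

```text
off [-0.0019, -0.0013, -0.0064] ang [-0.0, 0.0, 0.0]
off [-0.0018, -0.0012, 0.0686] ang [-0.0, 0.0, 0.0]
0.022296219250464357 29.93531495332718 [ 0.45353475 -0.29483846  0.15860094]
```

Request:
send_rows([
  {"angular":[0,0,0],"offset":[-0.002,-0.001,0.035],"claw":1},
  {"angular":[0,0,0],"offset":[-0.002,-0.001,0.058],"claw":1},
  {"angular":[0,0,0],"offset":[-0.002,-0.001,0.069],"claw":1},
  {"angular":[0,0,0],"offset":[-0.002,-0.001,0.069],"claw":1},
  {"angular":[0,0,0],"offset":[-0.002,-0.001,0.069],"claw":0.54},
  {"angular":[0,0,0],"offset":[-0.002,-0.001,0.069],"claw":0.54},
  {"angular":[0,0,0],"offset":[-0.002,-0.001,0.069],"claw":0.54},
  {"angular":[0,0,0],"offset":[-0.002,-0.001,0.03],"claw":0.54},
  {"angular":[0,0,0],"offset":[-0.002,-0.001,-0.01],"claw":0.54},
  {"angular":[0,0,0],"offset":[-0.002,-0.001,-0.02],"claw":0.54},
  {"angular":[0,0,0],"offset":[-0.002,-0.001,-0.02],"claw":0.54},
])

```text
time_s: 13.02
tcp_pos: [0.4548, -0.297, 0.1783]
tool_rot: [0.0, 0.181, 0.983, -0.0]
contact_force: [-0.4, 0.3, 0.1]
opening: 0.0434
grasp_force: 0.0
```

```bash
python3 chk.py 2
```

```text
tray 2 (32, array([-0.0005, -0.0019, -0.0012]))
tray 3 (37, array([-0.0006, -0.0023, -0.0007]))
tray 4 (36, array([-0.0005, -0.0024, -0.0016]))
heater 0 (0, None)
heater 1 (0, None)
fetch
off [0.0819, 0.2806, 0.0275] ang [-0.0, -0.1, 77.0]
off [0.0817, 0.2805, 0.1475] ang [-0.0, -0.1, 77.0]
place from tray pose [-0.2375  0.03   -0.14  ]
place from tray pose [-0.2375  0.03   -0.06  ]
13.075 0.04339896265359751 [ 0.4543 -0.2964  0.1771]
```

Request:
send_rows([
  {"angular":[0,0,10],"offset":[0.01,0.035,0.0],"claw":0.54},
  {"angular":[0,0,20],"offset":[0.02,0.07,0.0],"claw":0.54},
  {"angular":[0,0,30],"offset":[0.03,0.11,0.0],"claw":0.54},
  {"angular":[0,0,40],"offset":[0.045,0.155,0.01],"claw":0.54},
  {"angular":[0,0,50],"offset":[0.06,0.2,0.02],"claw":0.54},
  {"angular":[0,0,60],"offset":[0.07,0.24,0.03],"claw":0.54},
  {"angular":[0,0,70],"offset":[0.08,0.27,0.04],"claw":0.54},
  {"angular":[0,0,77],"offset":[0.082,0.28,0.06],"claw":0.54},
  {"angular":[0,0,77],"offset":[0.082,0.28,0.08],"claw":0.54},
  {"angular":[0,0,77],"offset":[0.082,0.28,0.08],"claw":0.54},
  {"angular":[0,0,77],"offset":[0.082,0.28,0.08],"claw":0.54},
])

```text
time_s: 14.45
tcp_pos: [0.4777, -0.0062, 0.0982]
tool_rot: [-0.0, 0.754, 0.657, -0.0]
contact_force: [-0.0, 0.2, 0.8]
opening: 0.0432
grasp_force: 0.0
```

```bash
python3 chk.py 2
```

```text
tray 2 (0, None)
tray 3 (0, None)
tray 4 (0, None)
heater 0 (47, array([-0.0014, -0.0024, -0.0007]))
heater 1 (48, array([ 0.    , -0.0023, -0.0008]))
fetch
off [0.0012, -0.0006, -0.0513] ang [0.0, 0.0, 0.0]
off [0.0013, -0.0006, 0.0687] ang [0.0, 0.0, 0.0]
place from tray pose [-0.2375  0.03   -0.14  ]
place from tray pose [-0.2375  0.03   -0.06  ]
14.5 0.04325547440179306 [ 0.4782 -0.0063  0.0987]
```

Request:
send_rows([
  {"angular":[0,0,0],"offset":[0.001,0,0.045],"claw":0.54},
  {"angular":[0,0,0],"offset":[0.001,0,0.068],"claw":0.54},
  {"angular":[0,0,0],"offset":[0.001,0,0.068],"claw":0.54},
  {"angular":[0,0,0],"offset":[0.001,0,0.068],"claw":1},
  {"angular":[0,0,0],"offset":[0.001,0,0.068],"claw":1},
  {"angular":[0,0,0],"offset":[0.001,0,0.068],"claw":1},
  {"angular":[0,0,0],"offset":[0.001,0,0.068],"claw":1},
  {"angular":[0,0,0],"offset":[0.001,0,0.02],"claw":1},
  {"angular":[0,0,0],"offset":[0.001,0,-0.03],"claw":1},
  {"angular":[0,0,0],"offset":[0.001,0,-0.066],"claw":1},
  {"angular":[0,0,0],"offset":[0.001,0,-0.066],"claw":1},
])

```text
time_s: 15.88
tcp_pos: [0.4806, -0.0056, 0.168]
tool_rot: [0.003, 0.754, 0.657, 0.002]
contact_force: [-0.5, 0.6, -0.5]
opening: 0.0225
grasp_force: 30.0
```

```bash
python3 pl.py 2
```

```text
off [-0.2373, 0.027, 0.0034] ang [0.4, 0.3, -77.0]
off [-0.2372, 0.0264, 0.0784] ang [0.4, 0.3, -77.0]
0.022452857903635777 29.999804198741913 [ 0.48055277 -0.00563034  0.1679778 ]
```

Request:
send_rows([
  {"angular":[0,0,-10],"offset":[-0.03,0.004,0],"claw":1},
  {"angular":[0,0,-20],"offset":[-0.065,0.008,0],"claw":1},
  {"angular":[0,0,-30],"offset":[-0.1,0.012,0],"claw":1},
  {"angular":[0,0,-40],"offset":[-0.14,0.016,0],"claw":1},
  {"angular":[0,0,-50],"offset":[-0.18,0.02,0],"claw":1},
  {"angular":[0,0,-60],"offset":[-0.21,0.024,0.005],"claw":1},
  {"angular":[0,0,-70],"offset":[-0.23,0.027,0.01],"claw":1},
  {"angular":[0,0,-77],"offset":[-0.237,0.028,0.01],"claw":1},
  {"angular":[0,0,-77],"offset":[-0.237,0.028,0.01],"claw":1},
  {"angular":[0,0,-77],"offset":[-0.237,0.028,0.01],"claw":1},
  {"angular":[0,0,-77],"offset":[-0.237,0.028,0.01],"claw":1},
])

```text
time_s: 17.25
tcp_pos: [0.4733, -0.2431, 0.1541]
tool_rot: [-0.0, 0.181, 0.983, 0.0]
contact_force: [-0.3, 0.4, -0.6]
opening: 0.0219
grasp_force: 30.0
```

```bash
python3 pl.py 2
```

```text
off [-0.0018, -0.0006, -0.0109] ang [0.0, -0.0, 0.0]
off [-0.0018, -0.0006, 0.0641] ang [0.0, -0.0, 0.0]
0.021917891075979756 29.99982923269272 [ 0.4733121  -0.24312829  0.15411314]
```

Request:
send_rows([
  {"angular":[0,0,0],"offset":[-0.002,-0.001,0.035],"claw":1},
  {"angular":[0,0,0],"offset":[-0.002,-0.001,0.055],"claw":1},
  {"angular":[0,0,0],"offset":[-0.002,-0.001,0.064],"claw":1},
  {"angular":[0,0,0],"offset":[-0.002,-0.001,0.064],"claw":1},
  {"angular":[0,0,0],"offset":[-0.002,-0.001,0.064],"claw":0.54},
  {"angular":[0,0,0],"offset":[-0.002,-0.001,0.064],"claw":0.54},
  {"angular":[0,0,0],"offset":[-0.002,-0.001,0.064],"claw":0.54},
  {"angular":[0,0,0],"offset":[-0.002,-0.001,0.03],"claw":0.54},
  {"angular":[0,0,0],"offset":[-0.002,-0.001,-0.01],"claw":0.54},
  {"angular":[0,0,0],"offset":[-0.002,-0.001,-0.02],"claw":0.54},
  {"angular":[0,0,0],"offset":[-0.002,-0.001,-0.02],"claw":0.54},
])

```text
time_s: 18.62
tcp_pos: [0.475, -0.2454, 0.1744]
tool_rot: [0.0, 0.181, 0.983, -0.0]
contact_force: [-0.4, 0.1, -0.9]
opening: 0.0431
grasp_force: 0.0
```

```bash
python3 chk.py 3
```

```text
tray 3 (37, array([-0.0006, -0.0022, -0.0004]))
tray 4 (36, array([-0.0005, -0.0023, -0.0009]))
heater 0 (2, array([-0.0112, -0.0039, -0.    ]))
heater 1 (0, None)
heater 2 (3, array([-0.0078,  0.002 , -0.0014]))
fetch
off [0.0734, 0.1864, 0.0235] ang [-0.0, -0.1, 77.0]
off [0.0732, 0.1863, 0.1435] ang [-0.0, -0.1, 77.0]
place from tray pose [-0.3156  0.0438 -0.14  ]
place from tray pose [-0.3156  0.0438 -0.06  ]
18.675 0.04333986945750416 [ 0.4744 -0.2449  0.1733]
```

Request:
send_rows([
  {"angular":[0,0,10],"offset":[0.01,0.025,0.0],"claw":0.54},
  {"angular":[0,0,20],"offset":[0.02,0.05,0.0],"claw":0.54},
  {"angular":[0,0,30],"offset":[0.03,0.075,0.0],"claw":0.54},
  {"angular":[0,0,40],"offset":[0.04,0.1,0.01],"claw":0.54},
  {"angular":[0,0,50],"offset":[0.05,0.13,0.02],"claw":0.54},
  {"angular":[0,0,60],"offset":[0.06,0.16,0.03],"claw":0.54},
  {"angular":[0,0,70],"offset":[0.07,0.18,0.04],"claw":0.54},
  {"angular":[0,0,77],"offset":[0.0735,0.1865,0.06],"claw":0.54},
  {"angular":[0,0,77],"offset":[0.0735,0.1865,0.08],"claw":0.54},
  {"angular":[0,0,77],"offset":[0.0735,0.1865,0.08],"claw":0.54},
  {"angular":[0,0,77],"offset":[0.0735,0.1865,0.08],"claw":0.54},
])

```text
time_s: 20.05
tcp_pos: [0.4725, -0.0449, 0.0942]
tool_rot: [-0.0, 0.754, 0.657, -0.0]
contact_force: [0.9, 0.2, -0.4]
opening: 0.0434
grasp_force: 0.0
```

```bash
python3 chk.py 3
```

```text
tray 3 (0, None)
tray 4 (2, array([ 0.002 ,  0.0055, -0.0028]))
heater 0 (47, array([-0.0014, -0.0021, -0.0001]))
heater 1 (47, array([-0.0001, -0.0024, -0.0006]))
heater 2 (43, array([ 0.0002, -0.0038, -0.0004]))
fetch
off [0.0004, -0.0007, -0.0553] ang [0.0, 0.0, 0.0]
off [0.0004, -0.0007, 0.0647] ang [0.0, 0.0, 0.0]
place from tray pose [-0.3156  0.0438 -0.14  ]
place from tray pose [-0.3156  0.0438 -0.06  ]
20.1 0.04337838710573832 [ 0.4729 -0.0451  0.0947]
```

Request:
send_rows([
  {"angular":[0,0,0],"offset":[0,-0.001,0.045],"claw":0.54},
  {"angular":[0,0,0],"offset":[0,-0.001,0.064],"claw":0.54},
  {"angular":[0,0,0],"offset":[0,-0.001,0.064],"claw":0.54},
  {"angular":[0,0,0],"offset":[0,-0.001,0.064],"claw":1},
  {"angular":[0,0,0],"offset":[0,-0.001,0.064],"claw":1},
  {"angular":[0,0,0],"offset":[0,-0.001,0.064],"claw":1},
  {"angular":[0,0,0],"offset":[0,-0.001,0.064],"claw":1},
  {"angular":[0,0,0],"offset":[0,-0.001,0.02],"claw":1},
  {"angular":[0,0,0],"offset":[0,-0.001,-0.03],"claw":1},
  {"angular":[0,0,0],"offset":[0,-0.001,-0.07],"claw":1},
  {"angular":[0,0,0],"offset":[0,-0.001,-0.07],"claw":1},
])

```text
time_s: 21.48
tcp_pos: [0.4738, -0.0454, 0.1679]
tool_rot: [0.003, 0.754, 0.657, 0.002]
contact_force: [0.6, 0.0, -0.6]
opening: 0.0224
grasp_force: 30.0
```

```bash
python3 pl.py 3
```

```text
off [-0.3151, 0.0419, 0.0036] ang [0.3, 0.3, -77.0]
off [-0.315, 0.0414, 0.0786] ang [0.3, 0.3, -77.0]
0.02237793893110892 29.999058544635773 [ 0.47384936 -0.04542229  0.16789919]
```

Request:
send_rows([
  {"angular":[0,0,-10],"offset":[-0.045,0.006,0],"claw":1},
  {"angular":[0,0,-20],"offset":[-0.09,0.012,0],"claw":1},
  {"angular":[0,0,-30],"offset":[-0.14,0.018,0],"claw":1},
  {"angular":[0,0,-40],"offset":[-0.19,0.024,0],"claw":1},
  {"angular":[0,0,-50],"offset":[-0.24,0.03,0],"claw":1},
  {"angular":[0,0,-60],"offset":[-0.28,0.036,0.0],"claw":1},
  {"angular":[0,0,-70],"offset":[-0.305,0.04,0.0],"claw":1},
  {"angular":[0,0,-77],"offset":[-0.315,0.043,0.0],"claw":1},
  {"angular":[0,0,-77],"offset":[-0.315,0.043,0.0],"claw":1},
  {"angular":[0,0,-77],"offset":[-0.315,0.043,0.01],"claw":1},
  {"angular":[0,0,-77],"offset":[-0.315,0.043,0.01],"claw":1},
])

```text
time_s: 22.85
tcp_pos: [0.4704, -0.3612, 0.1525]
tool_rot: [-0.001, 0.181, 0.983, 0.001]
contact_force: [0.2, -0.7, -1.0]
opening: 0.0223
grasp_force: 30.0
```

```bash
python3 pl.py 3
```

```text
off [-0.0024, -0.0013, -0.0125] ang [0.1, -0.2, 0.0]
off [-0.0026, -0.0014, 0.0625] ang [0.1, -0.2, 0.0]
0.02227588417416811 29.999119341373444 [ 0.47039856 -0.36117769  0.15251293]
```

Request:
send_rows([
  {"angular":[0,0,0],"offset":[-0.002,-0.001,0.035],"claw":1},
  {"angular":[0,0,0],"offset":[-0.002,-0.001,0.054],"claw":1},
  {"angular":[0,0,0],"offset":[-0.002,-0.001,0.062],"claw":1},
  {"angular":[0,0,0],"offset":[-0.002,-0.001,0.062],"claw":1},
  {"angular":[0,0,0],"offset":[-0.002,-0.001,0.062],"claw":0.54},
  {"angular":[0,0,0],"offset":[-0.002,-0.001,0.062],"claw":0.54},
  {"angular":[0,0,0],"offset":[-0.002,-0.001,0.062],"claw":0.54},
  {"angular":[0,0,0],"offset":[-0.002,-0.001,0.03],"claw":0.54},
  {"angular":[0,0,0],"offset":[-0.002,-0.001,-0.01],"claw":0.54},
  {"angular":[0,0,0],"offset":[-0.002,-0.001,-0.02],"claw":0.54},
  {"angular":[0,0,0],"offset":[-0.002,-0.001,-0.02],"claw":0.54},
])

```text
time_s: 24.22
tcp_pos: [0.4727, -0.3644, 0.1745]
tool_rot: [0.0, 0.181, 0.983, -0.0]
contact_force: [-0.9, 0.8, -1.1]
opening: 0.0433
grasp_force: 0.0
```

```bash
python3 chk.py 4
```

```text
tray 4 (34, array([-0.0017, -0.0017, -0.0011]))
heater 0 (47, array([-0.0014, -0.0022, -0.0001]))
heater 1 (46, array([ 0.0003, -0.0025, -0.0004]))
heater 2 (44, array([-0.    , -0.0037, -0.0003]))
heater 3 (11, array([-0.0065, -0.0012, -0.0003]))
fetch
off [0.1773, 0.3247, 0.0237] ang [-0.0, -0.1, 77.0]
off [0.1771, 0.3246, 0.1437] ang [-0.0, -0.1, 77.0]
place from tray pose [-0.3011  0.1123 -0.14  ]
place from tray pose [-0.3011  0.1123 -0.06  ]
24.275 0.04359370519996146 [ 0.4722 -0.3639  0.1732]
```

Request:
send_rows([
  {"angular":[0,0,10],"offset":[0.022,0.04,0.0],"claw":0.54},
  {"angular":[0,0,20],"offset":[0.044,0.08,0.0],"claw":0.54},
  {"angular":[0,0,30],"offset":[0.066,0.12,0.0],"claw":0.54},
  {"angular":[0,0,40],"offset":[0.09,0.165,0.0],"claw":0.54},
  {"angular":[0,0,50],"offset":[0.12,0.22,0.01],"claw":0.54},
  {"angular":[0,0,60],"offset":[0.15,0.27,0.03],"claw":0.54},
  {"angular":[0,0,70],"offset":[0.17,0.31,0.04],"claw":0.54},
  {"angular":[0,0,77],"offset":[0.1775,0.325,0.06],"claw":0.54},
  {"angular":[0,0,77],"offset":[0.1775,0.325,0.08],"claw":0.54},
  {"angular":[0,0,77],"offset":[0.1775,0.325,0.08],"claw":0.54},
  {"angular":[0,0,77],"offset":[0.1775,0.325,0.08],"claw":0.54},
])

```text
time_s: 25.65
tcp_pos: [0.4224, 0.0024, 0.0943]
tool_rot: [-0.0, 0.754, 0.657, -0.0]
contact_force: [0.5, 0.9, 0.1]
opening: 0.0435
grasp_force: 0.0
```

```bash
python3 chk.py 4; python3 - <<'E'
from h import *
p=eyes.camera('wrist'); print([(round(d['conf'],2),dep(p,d['location'],True).round(4)) for d in eyes.boxes_of('vial1',p)[:3]], loc(TR,-.056,.02))
E
```

```text
tray 4 (0, None)
heater 0 (47, array([-0.0014, -0.0021, -0.    ]))
heater 1 (48, array([ 0.    , -0.002 ,  0.0002]))
heater 2 (47, array([-0.0003, -0.0031, -0.0007]))
heater 3 (45, array([-0.0001, -0.0027,  0.0001]))
fetch
off [0.0003, -0.0006, -0.0553] ang [0.0, 0.0, -0.0]
off [0.0003, -0.0006, 0.0647] ang [0.0, 0.0, -0.0]
place from tray pose [-0.3011  0.1123 -0.14  ]
place from tray pose [-0.3011  0.1123 -0.06  ]
25.7 0.0433164460348189 [0.4229 0.0023 0.0947]
[(0.61, array([0.4211, 0.0096, 0.0496]))] [0.42228036 0.00270708]
```

Request:
send_rows([
  {"angular":[0,0,0],"offset":[0,0,0.045],"claw":0.54},
  {"angular":[0,0,0],"offset":[0,0,0.064],"claw":0.54},
  {"angular":[0,0,0],"offset":[0,0,0.064],"claw":0.54},
  {"angular":[0,0,0],"offset":[0,0,0.064],"claw":1},
  {"angular":[0,0,0],"offset":[0,0,0.064],"claw":1},
  {"angular":[0,0,0],"offset":[0,0,0.064],"claw":1},
  {"angular":[0,0,0],"offset":[0,0,0.064],"claw":1},
  {"angular":[0,0,0],"offset":[0,0,0.02],"claw":1},
  {"angular":[0,0,0],"offset":[0,0,-0.03],"claw":1},
  {"angular":[0,0,0],"offset":[0,0,-0.07],"claw":1},
  {"angular":[0,0,0],"offset":[0,0,-0.07],"claw":1},
])

```text
time_s: 27.18
tcp_pos: [0.4253, 0.002, 0.1683]
tool_rot: [0.004, 0.754, 0.657, 0.003]
contact_force: [-0.7, -0.4, -0.8]
opening: 0.0221
grasp_force: 29.9
```

```bash
python3 pl.py 4
```

```text
off [-0.3008, 0.1091, 0.0045] ang [0.4, 0.4, -77.0]
off [-0.3007, 0.1085, 0.0795] ang [0.4, 0.4, -77.0]
0.022051396782731637 29.918075501918793 [0.42526574 0.00196782 0.16825502]
```

Request:
send_rows([
  {"angular":[0,0,-10],"offset":[-0.045,0.015,0],"claw":1},
  {"angular":[0,0,-20],"offset":[-0.09,0.03,0],"claw":1},
  {"angular":[0,0,-30],"offset":[-0.14,0.05,0],"claw":1},
  {"angular":[0,0,-40],"offset":[-0.19,0.07,0],"claw":1},
  {"angular":[0,0,-50],"offset":[-0.24,0.085,0],"claw":1},
  {"angular":[0,0,-60],"offset":[-0.28,0.1,0.0],"claw":1},
  {"angular":[0,0,-70],"offset":[-0.295,0.108,0.0],"claw":1},
  {"angular":[0,0,-77],"offset":[-0.301,0.111,0.0],"claw":1},
  {"angular":[0,0,-77],"offset":[-0.301,0.111,0.0],"claw":1},
  {"angular":[0,0,-77],"offset":[-0.301,0.111,0.01],"claw":1},
  {"angular":[0,0,-77],"offset":[-0.301,0.111,0.01],"claw":1},
])

```text
time_s: 28.55
tcp_pos: [0.4905, -0.3096, 0.1526]
tool_rot: [-0.001, 0.181, 0.983, 0.001]
contact_force: [0.1, 0.4, 0.3]
opening: 0.0224
grasp_force: 29.9
```

```bash
python3 pl.py 4
```

```text
off [-0.002, -0.0006, -0.0124] ang [0.1, -0.2, -0.0]
off [-0.0023, -0.0007, 0.0626] ang [0.1, -0.2, -0.0]
0.02240040589969116 29.917978942394257 [ 0.4904728  -0.30958877  0.15262435]
```

Request:
send_rows([
  {"angular":[0,0,0],"offset":[-0.002,-0.001,0.035],"claw":1},
  {"angular":[0,0,0],"offset":[-0.002,-0.001,0.054],"claw":1},
  {"angular":[0,0,0],"offset":[-0.002,-0.001,0.062],"claw":1},
  {"angular":[0,0,0],"offset":[-0.002,-0.001,0.062],"claw":1},
  {"angular":[0,0,0],"offset":[-0.002,-0.001,0.062],"claw":0.54},
  {"angular":[0,0,0],"offset":[-0.002,-0.001,0.062],"claw":0.54},
  {"angular":[0,0,0],"offset":[-0.002,-0.001,0.062],"claw":0.54},
  {"angular":[0,0,0],"offset":[-0.002,-0.001,0.03],"claw":0.54},
  {"angular":[0,0,0],"offset":[-0.002,-0.001,-0.03],"claw":0.54},
  {"angular":[0,0,0],"offset":[-0.002,-0.001,-0.09],"claw":1},
  {"angular":[0,0,0],"offset":[-0.002,-0.001,-0.15],"claw":1},
  {"angular":[0,0,0],"offset":[-0.002,-0.001,-0.15],"claw":1},
])

```text
time_s: 30.05
tcp_pos: [0.4948, -0.3144, 0.3117]
tool_rot: [0.005, 0.181, 0.983, -0.003]
contact_force: [-0.2, 0.1, -0.6]
opening: 0.0165
grasp_force: 0.0
```

```bash
cat > st.py <<'E'
from h import *
np.set_printoptions(precision=4,suppress=True)
p=eyes.camera('wrist'); save(p,'w3')
a=p['color'][:,:,::-1]; cv2.imwrite('pics/w3c.png',cv2.resize(a,(747,560),interpolation=cv2.INTER_CUBIC))
H=[(-.02,-.056),(-.02,0),(-.02,.056),(.02,-.056),(.02,0)]
for n in ['start_top','vial1','lid_edge']: print(n,[(round(d['conf'],2),np.round(d['location']),dep(p,d['location'],True)) for d in eyes.landmark_of(n,p)[:2]])
for d in eyes.boxes_of('vial1',p)[:6]: print(round(d['conf'],2),np.round(d['location']),dep(p,d['location'],True))
for h in H: print(loc(HE,*h))
p=eyes.camera('side')
for d in eyes.boxes_of('vial1',p)[:6]: print(round(d['conf'],2),np.round(d['location']),dep(p,d['location']))
b=loc(HE,.17,0); plan((*b,.30,159.1),(*b,.19,159.1)); print(robot.observe()['tcp_pos'])
E
python3 st.py
```

```text
start_top [(0.81, array([ 86., 310.]), array([ 0.3936, -0.2404,  0.1059])), (0.28, array([166., 557.]), array([0.6522, 0.2033, 0.0102]))]
vial1 [(0.85, array([148., 326.]), array([ 0.469 , -0.2472,  0.107 ])), (0.81, array([179., 279.]), array([ 0.4844, -0.3124,  0.1065]))]
lid_edge [(0.86, array([318., 282.]), array([ 0.4682, -0.3036,  0.4224])), (0.27, array([168., 558.]), array([0.6564, 0.2079, 0.0093]))]
0.91 [178. 282.] [ 0.4846 -0.3087  0.1067]
0.86 [148. 239.] [ 0.432  -0.3432  0.1062]
0.67 [151. 283.] [ 0.4549 -0.2968  0.1073]
0.56 [181. 238.] [ 0.4686 -0.3602  0.1067]
0.5 [150. 328.] [ 0.4721 -0.2457  0.1072]
0.38 [ 82. 312.] [ 0.3894 -0.2355  0.106 ]
[ 0.4348 -0.349 ]
[ 0.4548 -0.2967]
[ 0.4748 -0.2443]
[ 0.4722 -0.3633]
[ 0.4922 -0.3109]
0.62 [164. 196.] [ 0.7658 -0.0801  0.13  ]
0.59 [130. 315.] [ 0.4629 -0.3565  0.0856]
0.59 [139. 315.] [ 0.4588 -0.2855  0.1012]
0.57 [135. 304.] [ 0.4914 -0.3016  0.1018]
0.47 [130. 325.] [ 0.4319 -0.3398  0.1005]
off [-0.1496, 0.0009, 0.002] ang [0.1, -0.2, 0.0]
off [-0.1499, 0.0007, 0.112] ang [0.1, -0.2, 0.0]
[ 0.4923 -0.3119  0.3024]
```

View pics/w3c.png

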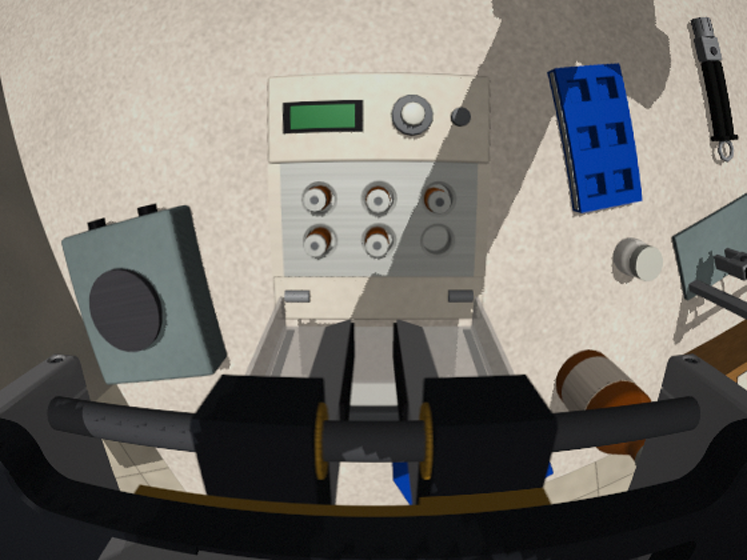

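All five vials show home in the bores at crop (318,196), (378,196), (437,198), (318,240) and (378,240), and the blue rack is empty. Next I close the lid by pushing from behind its top edge.

Request:
send_rows([
  {"angular":[0,0,0],"offset":[-0.05,0,0],"claw":1},
  {"angular":[0,0,0],"offset":[-0.1,0,0],"claw":1},
  {"angular":[0,0,0],"offset":[-0.15,0,0],"claw":1},
  {"angular":[0,0,0],"offset":[-0.15,0,0],"claw":1},
  {"angular":[0,0,0],"offset":[-0.15,0,0.05],"claw":1},
  {"angular":[0,0,0],"offset":[-0.15,0,0.11],"claw":1},
  {"angular":[0,0,0],"offset":[-0.15,0,0.11],"claw":1},
])

```text
time_s: 31.28
tcp_pos: [0.6293, -0.3632, 0.1878]
tool_rot: [-0.006, 0.181, 0.983, 0.003]
contact_force: [-0.2, 0.3, -0.7]
opening: 0.0005
grasp_force: 0.0
```

Request:
send_rows([
  {"angular":[0,0,0],"offset":[0.02,0,0],"claw":1},
  {"angular":[0,0,0],"offset":[0.035,0,0],"claw":1},
  {"angular":[0,0,0],"offset":[0.05,0,0],"claw":1},
  {"angular":[0,0,0],"offset":[0.065,0,0],"claw":1},
  {"angular":[0,0,0],"offset":[0.08,0,0],"claw":1},
  {"angular":[0,0,0],"offset":[0.095,0,0],"claw":1},
  {"angular":[0,0,0],"offset":[0.11,0,0],"claw":1},
  {"angular":[0,0,0],"offset":[0.125,0,0],"claw":1},
  {"angular":[0,0,0],"offset":[0.125,0,0],"claw":1},
])

```text
time_s: 32.4
tcp_pos: [0.5165, -0.322, 0.198]
tool_rot: [0.002, 0.181, 0.983, -0.001]
contact_force: [-0.1, -0.7, 0.4]
opening: 0.0004
grasp_force: 0.0
```

```bash
python3 - <<'E'
from h import *
np.set_printoptions(precision=4,suppress=True)
p=eyes.camera('side'); save(p,'s3'); a=p['color'][:,:,::-1]; cv2.imwrite('pics/s3c.png',cv2.resize(a[50:210,210:410],(700,560),interpolation=cv2.INTER_CUBIC))
print([(round(d['conf'],2),np.round(d['location']),dep(p,d['location'])) for d in eyes.landmark_of('lid_edge',p)[:2]])
s=robot.observe(); print(s['tcp_pos'],s['contact_force'])
E
```

```text
[]
[ 0.5169 -0.3221  0.1968] [-0.1767  0.7672  0.0004]
```

View pics/s3c.png

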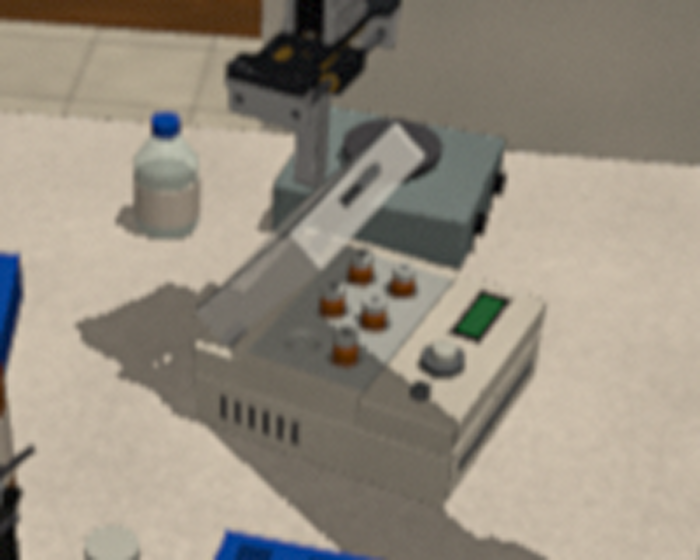

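The side view shows the lid falling, about 0.6 rad open, with the fingers clear behind it and all five vials standing upright. The key's white cap is at (444,352).

Request:
send_rows([
  {"angular":[0,0,0],"offset":[0,0,-0.05],"claw":1},
  {"angular":[0,0,0],"offset":[0,0,-0.09],"claw":1},
  {"angular":[0,0,0],"offset":[0,0,-0.09],"claw":1},
  {"angular":[0,0,0],"offset":[0,0,-0.09],"claw":1},
  {"angular":[0,0,0],"offset":[0.05,0.01,-0.09],"claw":1},
  {"angular":[0,0,0],"offset":[0.1,0.02,-0.09],"claw":1},
  {"angular":[0,0,0],"offset":[0.144,0.034,-0.06],"claw":1},
  {"angular":[0,0,0],"offset":[0.144,0.034,-0.06],"claw":1},
  {"angular":[0,0,0],"offset":[0.144,0.034,-0.06],"claw":1},
  {"angular":[0,0,0],"offset":[0.144,0.034,-0.06],"claw":1},
  {"angular":[0,0,0],"offset":[0.144,0.034,-0.06],"claw":1},
  {"angular":[0,0,0],"offset":[0.144,0.034,-0.06],"claw":1},
])

```text
time_s: 34.0
tcp_pos: [0.3942, -0.2387, 0.2549]
tool_rot: [0.0, 0.181, 0.983, -0.0]
contact_force: [-0.2, 0.1, -0.3]
opening: 0.0006
grasp_force: 0.0
```

Request:
send_rows([
  {"angular":[0,0,0],"offset":[0,0,0],"claw":1},
  {"angular":[0,0,0],"offset":[0,0,0],"claw":1},
  {"angular":[0,0,0],"offset":[0,0,0],"claw":1},
  {"angular":[0,0,0],"offset":[0,0,0],"claw":1},
  {"angular":[0,0,0],"offset":[0,0,0],"claw":1},
  {"angular":[0,0,0],"offset":[0,0,0],"claw":1},
  {"angular":[0,0,0],"offset":[0,0,0],"claw":1},
  {"angular":[0,0,0],"offset":[0,0,0],"claw":1},
])

```text
time_s: 35.0
tcp_pos: [0.3937, -0.2382, 0.2545]
tool_rot: [-0.0, 0.181, 0.983, -0.0]
contact_force: [-0.3, 0.1, 0.5]
opening: 0.0003
grasp_force: 0.0
```

```bash
python3 - <<'E'
from h import *
np.set_printoptions(precision=4,suppress=True)
p=eyes.camera('side'); save(p,'s4'); a=p['color'][:,:,::-1]; 
for n in ['lid_edge','start_top']: print(n,[(round(d['conf'],2),np.round(d['location']),dep(p,d['location'])) for d in eyes.landmark_of(n,p)[:2]])
q=eyes.camera('wrist'); b=q['color'][:,:,::-1]
for n in ['lid_edge','start_top']: print(n,[(round(d['conf'],2),np.round(d['location']),dep(q,d['location'],True),atz(q,d['location'],.106,True)) for d in eyes.landmark_of(n,q)[:2]])
cv2.imwrite('pics/s4c.png',np.hstack([cv2.resize(a[80:220,230:400],(400,329)),cv2.resize(b,(400,329))]))
s=robot.observe(); print(s['tcp_pos'],s['time_s']); plan((.3945,-.2395,.106,159.1))
E
```

```text
lid_edge [(0.76, array([137., 332.]), array([ 0.4081, -0.2825,  0.117 ])), (0.43, array([189., 208.]), array([0.6708, 0.1293, 0.236 ]))]
start_top [(0.37, array([146., 334.]), array([ 0.3988, -0.2809,  0.086 ]))]
lid_edge [(0.86, array([234., 248.]), array([ 0.4108, -0.2793,  0.126 ]), array([ 0.4163, -0.2836,  0.106 ]))]
start_top [(0.57, array([232., 556.]), array([0.6481, 0.2124, 0.0094]), array([0.5748, 0.1155, 0.106 ])), (0.53, array([199., 279.]), array([ 0.3925, -0.2391,  0.1058]), array([ 0.3925, -0.2391,  0.106 ]))]
[ 0.3938 -0.2383  0.2545] 35.3
off [-0.0011, -0.0009, 0.1485] ang [0.0, -0.0, 0.0]
```

View pics/s4c.png

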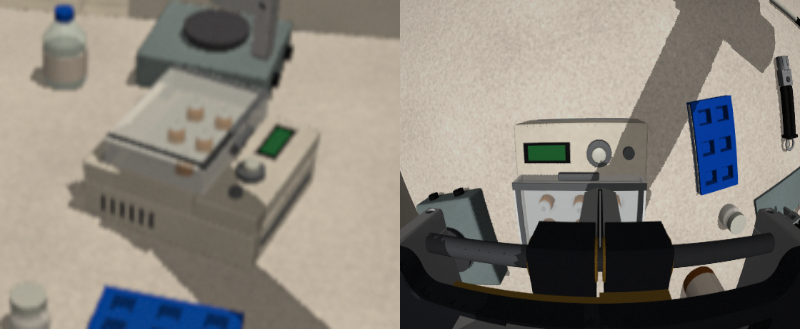

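The lid is shut, and the key's white cap is at (599,153) in the right half, just in front of the lip. Pressing it gently.

Request:
send_rows([
  {"angular":[0,0,0],"offset":[0,-0.001,0.06],"claw":1},
  {"angular":[0,0,0],"offset":[0,-0.001,0.11],"claw":1},
  {"angular":[0,0,0],"offset":[0,-0.001,0.138],"claw":1},
  {"angular":[0,0,0],"offset":[0,-0.001,0.144],"claw":1},
  {"angular":[0,0,0],"offset":[0,-0.001,0.148],"claw":1},
  {"angular":[0,0,0],"offset":[0,-0.001,0.151],"claw":1},
  {"angular":[0,0,0],"offset":[0,-0.001,0.153],"claw":1},
  {"angular":[0,0,0],"offset":[0,-0.001,0.153],"claw":1},
])

```text
time_s: 36.3
tcp_pos: [0.3942, -0.24, 0.1026]
tool_rot: [0.001, 0.181, 0.983, -0.001]
contact_force: [0.4, -0.2, 3.7]
opening: 0.0004
grasp_force: 1.9
```

Request:
send_rows([
  {"angular":[0,0,0],"offset":[0,0,0.001],"claw":1},
  {"angular":[0,0,0],"offset":[0,0,0.002],"claw":1},
  {"angular":[0,0,0],"offset":[0,0,0.003],"claw":1},
  {"angular":[0,0,0],"offset":[0,0,0.003],"claw":1},
])

```text
time_s: 36.8
tcp_pos: [0.3943, -0.24, 0.101]
tool_rot: [0.001, 0.181, 0.983, -0.001]
contact_force: [-4.1, 2.6, 17.9]
opening: 0.0005
grasp_force: 8.6
```

```bash
cat >> h.py <<'E'
def log():
    import json
    s=robot.observe(); json.dump([list(map(float,s['joint_positions'])),list(map(float,s['tcp_pos'])),list(map(float,s['tool_rot']))],open('log.jsonl','a')); open('log.jsonl','a').write('\n')
E
python3 - <<'E'
from h import *
log(); s=robot.observe(); print(np.round(s['joint_positions'],3),s['tcp_pos'])
c=np.array([.5447,.182]); a=np.radians(-7.3); u=np.array([np.cos(a),np.sin(a)]); o=c-.09*u; print('crimper origin',o)
plan((.394,-.24,.2,159.1),(*o,.2,-7.3))
E
```

```text
[-0.793 -0.08   2.109 -0.     1.111 -2.   ] [ 0.39427747 -0.24004544  0.10097662]
crimper origin [0.4554295  0.19343581]
off [0.0001, -0.0001, -0.099] ang [-0.0, 0.1, 0.0]
off [0.0971, 0.4267, -0.0995] ang [0.1, 0.1, 166.4]
```

Request:
send_rows([
  {"angular":[0,0,0],"offset":[0,0,-0.06],"claw":1},
  {"angular":[0,0,0],"offset":[0,0,-0.1],"claw":0.7},
  {"angular":[0,0,10],"offset":[0.005,0.04,-0.1],"claw":0.4},
  {"angular":[0,0,20],"offset":[0.01,0.08,-0.1],"claw":0.4},
  {"angular":[0,0,30],"offset":[0.02,0.12,-0.1],"claw":0.4},
  {"angular":[0,0,40],"offset":[0.03,0.16,-0.1],"claw":0.4},
  {"angular":[0,0,50],"offset":[0.04,0.2,-0.1],"claw":0.4},
  {"angular":[0,0,60],"offset":[0.05,0.24,-0.1],"claw":0.4},
  {"angular":[0,0,70],"offset":[0.06,0.28,-0.1],"claw":0.4},
  {"angular":[0,0,80],"offset":[0.07,0.31,-0.1],"claw":0.4},
  {"angular":[0,0,90],"offset":[0.08,0.34,-0.1],"claw":0.4},
  {"angular":[0,0,90],"offset":[0.08,0.34,-0.1],"claw":0.4},
])

```text
time_s: 38.3
tcp_pos: [0.439, 0.1082, 0.1976]
tool_rot: [-0.001, 0.822, 0.569, -0.001]
contact_force: [-0.3, 0.6, -1.2]
opening: 0.0565
grasp_force: 0.0
```

```bash
python3 - <<'E'
from h import *
log(); s=robot.observe(); print(np.round(s['joint_positions'],3),s['tcp_pos'])
p=eyes.camera('top')
print('start',[(round(d['conf'],2),dep(p,d['location'])) for d in eyes.landmark_of('start_top',p)[:1]])
plan((.4554,.1934,.2,-7.3))
for n in ['crimper','crimper_bail']: print(n,[(round(d['conf'],2),atz(p,d['location'],.015).round(4)) for d in eyes.landmark_of(n,p)[:1]])
E
```

```text
[-0.01  -0.232  2.052 -0.     1.324  0.35 ] [0.43901354 0.10820999 0.19760696]
start [(0.37, array([ 0.39884704, -0.24321798,  0.1064532 ]))]
off [0.0868, -0.0157, -0.0022] ang [-0.0, 0.1, 76.6]
crimper []
crimper_bail [(0.55, array([0.5343, 0.1853, 0.015 ]))]
```

Request:
send_rows([
  {"angular":[0,0,10],"offset":[0.01,0,0],"claw":0.4},
  {"angular":[0,0,20],"offset":[0.03,-0.005,0],"claw":0.4},
  {"angular":[0,0,30],"offset":[0.05,-0.01,0],"claw":0.4},
  {"angular":[0,0,40],"offset":[0.07,-0.016,0],"claw":0.4},
  {"angular":[0,0,50],"offset":[0.087,-0.016,0],"claw":0.4},
  {"angular":[0,0,60],"offset":[0.087,-0.016,0],"claw":0.4},
  {"angular":[0,0,70],"offset":[0.087,-0.016,0],"claw":0.4},
  {"angular":[0,0,76.6],"offset":[0.087,-0.016,0],"claw":0.4},
  {"angular":[0,0,76.6],"offset":[0.087,-0.016,0],"claw":0.4},
  {"angular":[0,0,76.6],"offset":[0.087,-0.016,0],"claw":0.4},
])

```text
time_s: 39.75
tcp_pos: [0.456, 0.1934, 0.1984]
tool_rot: [0.0, 0.998, -0.065, -0.0]
contact_force: [0.7, 0.3, -0.2]
opening: 0.0563
grasp_force: 0.0
```

```bash
python3 - <<'E'
from h import *
np.set_printoptions(precision=4,suppress=True)
log(); s=robot.observe(); print(np.round(s['joint_positions'],3),s['tcp_pos'])
p=eyes.camera('wrist')
a=p['color'][:,:,::-1]; cv2.imwrite('pics/w5.png',cv2.resize(a,(747,560),interpolation=cv2.INTER_CUBIC))
for n in ['crimper','crimper_bail','hook_empty']: print(n,[(round(d['conf'],2),np.round(d['location']),dep(p,d['location'],True),atz(p,d['location'],.015,True)) for d in eyes.landmark_of(n,p)[:2]])
E
cat log.jsonl
```

```text
[ 0.172 -0.118  1.952 -0.     1.308  1.872] [0.456  0.1934 0.1984]
crimper [(0.66, array([196., 278.]), array([0.451 , 0.1954, 0.0002]), array([0.454 , 0.1949, 0.015 ]))]
crimper_bail []
hook_empty []
[[-0.7932099338410344, -0.08031018776242062, 2.1092324378998075, -0.0001633962363754294, 1.1109651246916679, -1.9997427366040694], [0.3942774666157436, -0.2400454362476266, 0.10097662007602085], [0.0006563139272643565, 0.18109082295637682, 0.9834660042333647, -0.0005491905591799853]]
[[-0.009949861345537452, -0.23185256766529241, 2.0518267856568304, -0.00010061396719929583, 1.3235121310021924, 0.3499312314496776], [0.43901354369112516, 0.10820998616436432, 0.19760696351951967], [-0.0005067883600427522, 0.8222343322107221, 0.5691483146207693, -0.0008012888892617093]]
[[0.17189811375749028, -0.11839184629017115, 1.9524070762508625, -9.120576647459554e-06, 1.3077059888163187, 1.8721697869720129], [0.4559943691450285, 0.1934477037388361, 0.19841041076075613], [1.9350579654113946e-05, 0.9979053232428583, -0.06469127987546447, -6.145889621304133e-05]]
```

View pics/w5.png

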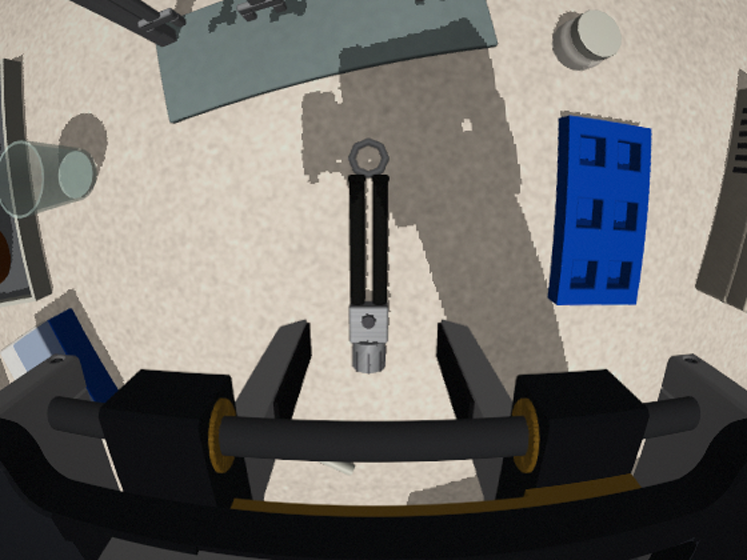

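```bash
python3 - <<'E'
from h import *
import json
np.set_printoptions(precision=4,suppress=True)
D=[json.loads(l) for l in open('log.jsonl') if l.strip()]+[[[-1.446,.245,1.558,0,1.339,-.174],[.191,-.621,.205],None]]
A=[];b=[]
for q,t,_ in D:
    r=np.array([np.cos(q[0]),np.sin(q[0])]); n=np.array([-r[1],r[0]])
    rp=r@t[:2]; print('lat',n@t[:2],'r',rp,'z',t[2])
    s2,c2=np.sin(q[1]),np.cos(q[1]); s,c=np.sin(q[1]+q[2]),np.cos(q[1]+q[2])
    A+= [[s2,s,0],[c2,c,1]]; b+=[rp,t[2]]   # no elbow offset, no a1
x,res,_,sv=np.linalg.lstsq(np.array(A),np.array(b),rcond=None); print(x,res,np.array(A)@x-b,sv)
p=eyes.camera('wrist')
for q in [(368,158),(368,372),(369,178),(369,335)]: print(atz(p,(q[1]/1.3333,q[0]/1.334),.015,True))
E
```

```text
lat 0.11255899619787664 r 0.4476684091145684 z 0.10097662007602085
lat 0.11257268164330438 r 0.43791515616334475 z 0.19760696351951967
lat 0.11259753380293876 r 0.48236363270389393 z 0.19841041076075613
lat 0.1122170869402726 r 0.6399447830857279 z 0.205
[ 0.4276  0.5488 -0.0832] [0.0001] [ 0.0102 -0.0006 -0.0044  0.     -0.003   0.0002 -0.0022  0.0004] [2.9356 1.8217 0.2518]
[0.5405 0.1865 0.015 ]
[0.3502 0.2116 0.015 ]
[0.5238 0.1878 0.015 ]
[0.3869 0.2058 0.015 ]
```

```bash
python3 - <<'E'
from h import *
import json
np.set_printoptions(precision=4,suppress=True)
D=[json.loads(l) for l in open('log.jsonl') if l.strip()]+[[[-1.446,.245,1.558,0,1.339,-.174],[.1912,-.6206,.2044],None]]
def go(use_e,use_a):
    A=[];b=[]
    for q,t,_ in D:
        r=np.array([np.cos(q[0]),np.sin(q[0])]); rp=r@t[:2]
        s2,c2=np.sin(q[1]),np.cos(q[1]); s,c=np.sin(q[1]+q[2]),np.cos(q[1]+q[2])
        row1=[s2,s,0];row2=[c2,c,1]
        if use_e: row1.append(c); row2.append(-s)
        if use_a: row1.append(1);row2.append(0)
        A+=[row1,row2]; b+=[rp,t[2]]
    x=np.linalg.lstsq(np.array(A),np.array(b),rcond=None)[0]; print(use_e,use_a,x,np.array(A)@x-b)
go(1,0);go(0,1);go(1,1)
E
```

```text
1 0 [ 0.4197  0.5674 -0.0108  0.0623] [-0.     -0.0003  0.0002 -0.0002 -0.0003 -0.0002  0.0001  0.0008]
0 1 [ 0.4265  0.5652 -0.0774 -0.016 ] [ 0.0091 -0.0032 -0.0041  0.0007 -0.0029  0.0006 -0.002   0.0019]
1 1 [ 0.4197  0.5654 -0.0108  0.0629  0.0021] [ 0.      0.0001  0.0002 -0.0004 -0.0003 -0.0003  0.0001  0.0006]
```

The wrist view shows the crimper centred between the fingers, upright in the frame: bail at crop (368,158), head end at (368,372). The rack base edge is beyond it. I will grasp with the hand tilted about 20° so the wrist stays in range when hanging.

```bash
cat >> h.py <<'E'
def ori(phi,th): # tool down with heading phi, then tilted th about tool y (positive: tool z swings towards tool x)
    return Rn.from_euler('z',phi,degrees=True)*Rn.from_euler('x',180,degrees=True)*Rn.from_euler('y',th,degrees=True)
def plan2(*wps):
    t,R=pose()
    for x,y,z,phi,th in wps:
        D=ori(phi,th); print('off',np.round(R.inv().apply(np.array([x,y,z])-t),4).tolist(),'ang',np.round((R.inv()*D).as_rotvec(degrees=True),1).tolist())
E
python3 - <<'E'
from h import *
D=ori(-7.5,-20); d=D.apply([0,0,1]); print(d)
C=np.array([.4315,.199,.015])
plan2((*(C+.008*d-.07*d),-7.5,-20),(*(C+.008*d),-7.5,-20))
E
```

```text
[-0.33909411  0.04464259 -0.93969262]
off [-0.0036, -0.0019, 0.1252] ang [0.0, -20.0, 0.0]
off [-0.0276, -0.0019, 0.191] ang [0.0, -20.0, 0.0]
```

Request:
send_rows([
  {"angular":[0,-10,0],"offset":[-0.002,-0.002,0.04],"claw":0.4},
  {"angular":[0,-20,0],"offset":[-0.003,-0.002,0.08],"claw":0.4},
  {"angular":[0,-20,0],"offset":[-0.004,-0.002,0.125],"claw":0.4},
  {"angular":[0,-20,0],"offset":[-0.004,-0.002,0.125],"claw":0.4},
  {"angular":[0,-20,0],"offset":[-0.004,-0.002,0.125],"claw":0.4},
])

```text
time_s: 40.62
tcp_pos: [0.4531, 0.1968, 0.0751]
tool_rot: [-0.012, 0.983, -0.064, -0.172]
contact_force: [-0.1, 0.3, 0.3]
opening: 0.0564
grasp_force: 0.0
```

```bash
cat > kin.py <<'E'
from h import *
L1,L2,e,LAT,A=.4197,.5674,.0623,.1125,-.0108   # A = h - L6
def fk(q,L6):
    """TCP and tool z for q4=0"""
    h=A+L6; a=q[1]+q[2]; b=a+q[4]
    r=L1*np.sin(q[1])+L2*np.sin(a)+e*np.cos(a)+L6*np.sin(b); z=h+L1*np.cos(q[1])+L2*np.cos(a)-e*np.sin(a)+L6*np.cos(b)
    c,s=np.cos(q[0]),np.sin(q[0]); return np.array([c*r-s*LAT,s*r+c*LAT,z]),np.degrees(b)
def ikp(r,z,p,L6):
    """planar: in-plane r, z, tool pitch p (deg, 180=down) -> q2,q3,q5"""
    p=np.radians(p); h=A+L6; x=r-L6*np.sin(p); y=z-h-L6*np.cos(p); Lf=np.hypot(L2,e); D=np.hypot(x,y)
    ce=(L1**2+Lf**2-D**2)/(2*L1*Lf); cs=(L1**2+D**2-Lf**2)/(2*L1*D)
    if abs(ce)>1 or abs(cs)>1: return None
    q3=np.pi-np.arccos(ce)-np.arctan2(e,L2); q2=np.arctan2(x,y)-np.arccos(cs); return np.array([q2,q3,p-q2-q3])
E
python3 - <<'E'
from kin import *
np.set_printoptions(precision=4,suppress=True)
log(); s=robot.observe(); q=s['joint_positions']; print(np.round(q,3),s['tcp_pos'],s['tool_rot'])
for L in np.arange(.2,.45,.05): print(L,fk(q,L)[0]-s['tcp_pos'],fk(q,L)[1])
E
```

```text
[0.128 0.257 1.836 0.089 1.385 1.798] [0.4531 0.1968 0.0751] [-0.0116  0.9829 -0.0639 -0.1721]
0.2 [ 0.0295 -0.021  -0.0057] 199.28796379569536
0.25 [ 0.0132 -0.0231 -0.0029] 199.28796379569536
0.3 [-0.0032 -0.0252 -0.0001] 199.28796379569536
0.35 [-0.0196 -0.0273  0.0027] 199.28796379569536
0.39999999999999997 [-0.036  -0.0295  0.0055] 199.28796379569536
```

```bash
python3 - <<'E'
from kin import *
np.set_printoptions(precision=3,suppress=True)
for L in (.29,.30):
  for be in (20,):
    for p in (105,115,120,125,130,135,140):
      g=np.radians(180+be-p); P=np.radians(p)
      for (rr,rz) in ((.678-.03,.275),(.678,.2275)):   # ring in-plane r,z : above/before tip, and home
        C=np.array([rr-.11*np.cos(g),rz-.11*np.sin(g)]); T=C+.008*np.array([np.sin(P),np.cos(P)])
        q=ikp(T[0],T[1],p,L); print(L,p,round(np.degrees(g)),T,q)
E
```

```text
0.29 105 95 [0.665 0.163] [ 0.107  2.286 -0.56 ]
0.29 105 95 [0.695 0.116] [ 0.295  2.198 -0.66 ]
0.29 115 85 [0.646 0.162] [-0.024  2.297 -0.266]
0.29 115 85 [0.676 0.115] [ 0.166  2.221 -0.38 ]
0.29 120 80 [0.636 0.163] [-0.077  2.29  -0.119]
0.29 120 80 [0.666 0.115] [ 0.111  2.22  -0.237]
0.29 125 75 [0.626 0.164] [-0.119  2.276  0.026]
0.29 125 75 [0.656 0.117] [ 0.064  2.212 -0.094]
0.29 130 70 [0.617 0.166] [-0.151  2.253  0.167]
0.29 130 70 [0.647 0.119] [0.026 2.196 0.047]
0.29 135 65 [0.607 0.17 ] [-0.172  2.225  0.304]
0.29 135 65 [0.637 0.122] [-0.003  2.173  0.186]
0.29 140 60 [0.598 0.174] [-0.183  2.19   0.437]
0.29 140 60 [0.628 0.126] [-0.021  2.144  0.321]
0.3 105 95 [0.665 0.163] [ 0.108  2.307 -0.582]
0.3 105 95 [0.695 0.116] [ 0.3    2.216 -0.684]
0.3 115 85 [0.646 0.162] [-0.031  2.319 -0.281]
0.3 115 85 [0.676 0.115] [ 0.164  2.24  -0.397]
0.3 120 80 [0.636 0.163] [-0.087  2.312 -0.13 ]
0.3 120 80 [0.666 0.115] [ 0.105  2.24  -0.251]
0.3 125 75 [0.626 0.164] [-0.132  2.296  0.017]
0.3 125 75 [0.656 0.117] [ 0.055  2.232 -0.105]
0.3 130 70 [0.617 0.166] [-0.165  2.273  0.161]
0.3 130 70 [0.647 0.119] [0.016 2.215 0.038]
0.3 135 65 [0.607 0.17 ] [-0.186  2.243  0.3  ]
0.3 135 65 [0.637 0.122] [-0.014  2.191  0.179]
0.3 140 60 [0.598 0.174] [-0.196  2.206  0.434]
0.3 140 60 [0.628 0.126] [-0.032  2.16   0.316]
```

```bash
python3 - <<'E'
from h import *
D=ori(-7.5,-28); d=D.apply([0,0,1]); print(d)
C=np.array([.4265,.1998,.015])
plan2((*(C+.0085*d-.05*d),-7.5,-28),(*(C+.0085*d),-7.5,-28))
E
```

```text
[-0.46545517  0.06127834 -0.88294759]
off [0.0011, 0.0005, 0.0245] ang [-0.0, -8.1, 0.1]
off [-0.0059, 0.0005, 0.074] ang [-0.0, -8.1, 0.1]
```

Request:
send_rows([
  {"angular":[0,-8,0],"offset":[0.001,0,0.024],"claw":0.4},
  {"angular":[0,-8,0],"offset":[0.001,0,0.024],"claw":0.4},
  {"angular":[0,-8,0],"offset":[-0.003,0,0.05],"claw":0.4},
  {"angular":[0,-8,0],"offset":[-0.005,0,0.068],"claw":0.4},
  {"angular":[0,-8,0],"offset":[-0.006,0,0.0735],"claw":0.4},
  {"angular":[0,-8,0],"offset":[-0.006,0,0.0735],"claw":0.4},
])

```text
time_s: 41.38
tcp_pos: [0.4219, 0.2007, 0.0071]
tool_rot: [-0.016, 0.968, -0.063, -0.241]
contact_force: [0.1, 0.0, 0.1]
opening: 0.0562
grasp_force: 0.0
```

```bash
python3 - <<'E'
from h import *
np.set_printoptions(precision=4,suppress=True)
s=robot.observe(); print(s['tcp_pos'],s['contact_force'],s['opening'],np.round(s['joint_positions'],3))
p=eyes.camera('wrist'); a=p['color'][:,:,::-1]; cv2.imwrite('pics/w6.png',cv2.resize(a[60:340,140:420],(560,560),interpolation=cv2.INTER_CUBIC))
E
```

```text
[0.4219 0.2007 0.0071] [0.1267 0.035  0.1184] 0.05615000046616542 [0.126 0.405 1.834 0.122 1.377 1.775]
```

View pics/w6.png

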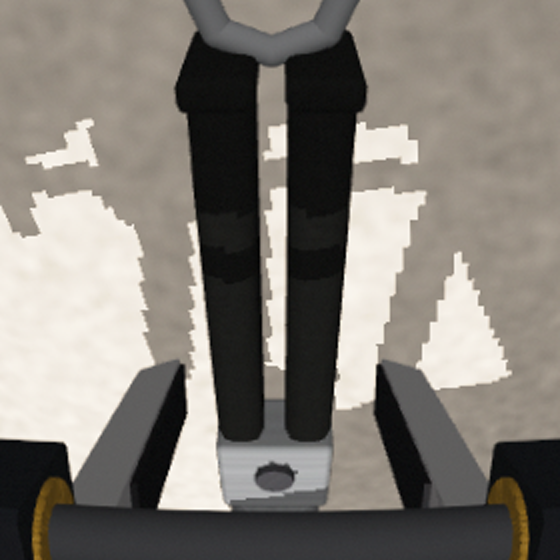

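The wrist view shows both black handles between the open fingers, tips at (180,365) and (380,365), centred on the handles, with the bail at the top. Closing and lifting a little.

Request:
send_rows([
  {"angular":[0,0,0],"offset":[0,0,0],"claw":1},
  {"angular":[0,0,0],"offset":[0,0,0],"claw":1},
  {"angular":[0,0,0],"offset":[0,0,0],"claw":1},
  {"angular":[0,0,0],"offset":[0,0,0],"claw":1},
  {"angular":[0,0,0],"offset":[0,0,0],"claw":1},
  {"angular":[0,0,0],"offset":[-0.01,0,-0.018],"claw":1},
  {"angular":[0,0,0],"offset":[-0.025,0,-0.047],"claw":1},
  {"angular":[0,0,0],"offset":[-0.047,0,-0.088],"claw":1},
  {"angular":[0,0,0],"offset":[-0.07,0,-0.13],"claw":1},
  {"angular":[0,0,0],"offset":[-0.07,0,-0.13],"claw":1},
])

```text
time_s: 42.68
tcp_pos: [0.4235, 0.2008, 0.1582]
tool_rot: [-0.016, 0.969, -0.063, -0.237]
contact_force: [0.4, -0.6, -2.6]
opening: 0.0317
grasp_force: 30.0
```

```bash
cat > cr.py <<'E'
from h import *
import sys
np.set_printoptions(precision=4,suppress=True)
s=robot.observe(); print(s['tcp_pos'],s['contact_force'],s['opening'],s['grasp_force'],np.round(s['joint_positions'],3),s['time_s'])
for cam in ['wrist','side','top']:
    p=eyes.camera(cam); f=cam=='wrist'
    if cam in sys.argv[1:]: save(p,sys.argv[-1]+cam)
    for n in ['crimper','crimper_bail','hook_empty']: print(cam,n,[(round(d['conf'],2),np.round(d['location']),dep(p,d['location'],f)) for d in eyes.landmark_of(n,p)[:2]])
E
python3 cr.py
```

```text
[0.4235 0.2008 0.1582] [ 0.4438 -0.5767 -2.5671] 0.03170056007089455 29.973022006452084 [0.126 0.17  1.797 0.119 1.64  1.807] 42.675
wrist crimper [(0.75, array([210., 280.]), array([ 0.3187,  0.2132, -0.0004]))]
wrist crimper_bail []
wrist hook_empty []
side crimper [(0.86, array([250., 304.]), array([0.4429, 0.2263, 0.1771])), (0.67, array([188., 207.]), array([0.6726, 0.1304, 0.239 ]))]
side crimper_bail [(0.88, array([233., 265.]), array([0.5189, 0.2714, 0.2647])), (0.7, array([208., 209.]), array([0.6709, 0.1359, 0.1823]))]
side hook_empty [(0.46, array([208., 205.]), array([ 0.745 , -0.0448,  0.0001]))]
top crimper []
top crimper_bail [(0.29, array([252., 394.]), array([ 0.3837, -0.2516,  0.0973]))]
top hook_empty [(0.38, array([148., 234.]), array([0.6653, 0.1795, 0.2388]))]
```

```bash
cat >> h.py <<'E'
HK=np.array([.665,.1805,.235]); RY=5.7
RING=ori(-7.5,-28).inv().apply(np.array([.541,.1865,.015])-np.array([.4219,.2007,.0071]))
def ringpos():
    t,R=pose(); return t+R.apply(RING)
def hk(v):  # hook-frame vector to world point
    return HK+Rn.from_euler('z',RY,degrees=True).apply(v)
def tcp_for_ring(v,phi,th): return hk(v)-ori(phi,th).apply(RING)
E
python3 - <<'E'
from h import *
np.set_printoptions(precision=4,suppress=True)
print(RING, ringpos())
t=tcp_for_ring([-.06,0,.045],RY,40); print(t, hk([0,0,0]))
plan2((.46,.197,.17,-1,6),(.52,.185,.165,RY,30),(*t,RY,40))
E
```

```text
[ 0.1022 -0.0015 -0.0633] [0.5399 0.1864 0.1616]
[0.568  0.1693 0.1658] [0.665  0.1805 0.235 ]
off [0.0271, -0.0016, -0.0328] ang [-1.2, 34.0, -6.5]
off [0.0833, 0.0025, -0.0571] ang [0.2, 57.8, -13.8]
off [0.1268, 0.0118, -0.0812] ang [1.5, 67.7, -13.9]
```

Request:
send_rows([
  {"angular":[-0.4,10,-2],"offset":[0.005,0,-0.01],"claw":1},
  {"angular":[-0.8,20,-4],"offset":[0.012,-0.001,-0.02],"claw":1},
  {"angular":[-1.2,30,-6],"offset":[0.022,-0.0015,-0.03],"claw":1},
  {"angular":[-0.7,39,-8],"offset":[0.035,-0.001,-0.038],"claw":1},
  {"angular":[-0.2,48,-11],"offset":[0.055,0.001,-0.047],"claw":1},
  {"angular":[0.2,57.8,-13.8],"offset":[0.083,0.0025,-0.057],"claw":1},
  {"angular":[1.5,67.7,-13.9],"offset":[0.1,0.006,-0.07],"claw":1},
  {"angular":[1.5,67.7,-13.9],"offset":[0.1,0.006,-0.07],"claw":1},
  {"angular":[1.5,67.7,-13.9],"offset":[0.1,0.006,-0.07],"claw":1},
])

```text
time_s: 44.4
tcp_pos: [0.5404, 0.179, 0.1694]
tool_rot: [-0.017, 0.939, 0.047, 0.341]
contact_force: [-0.8, -0.9, -2.2]
opening: 0.0315
grasp_force: 30.0
```

```bash
python3 cr.py wrist side h1; python3 - <<'E'
from h import *
t,R=pose(); print('ring',ringpos(),R.apply([0,0,1]),R.apply([1,0,0])); 
a=cv2.imread('pics/h1wrist.png');b=cv2.imread('pics/h1side.png')
cv2.imwrite('pics/h1.png',np.hstack([cv2.resize(a[0:300,130:430],(400,400)),cv2.resize(b[130:330,150:350],(400,400),interpolation=cv2.INTER_CUBIC)]))
E
```

```text
[0.5404 0.179  0.1694] [-0.7906 -0.8966 -2.2333] 0.03151601692124189 29.97762881219387 [ 0.131 -0.27   2.264 -0.045  0.452  1.635] 44.4
wrist crimper [(0.95, array([210., 279.]), array([0.646 , 0.1904, 0.0097])), (0.36, array([151., 482.]), array([ 0.7507, -0.0825,  0.039 ]))]
wrist crimper_bail []
wrist hook_empty [(0.66, array([ 32., 294.]), array([0.6558, 0.1812, 0.2402]))]
side crimper [(0.8, array([225., 257.]), array([0.5492, 0.1954, 0.2057]))]
side crimper_bail [(0.78, array([192., 241.]), array([0.5797, 0.1948, 0.2958]))]
side hook_empty [(0.43, array([208., 207.]), array([0.6765, 0.1365, 0.1817])), (0.3, array([138., 334.]), array([0.4041, 0.1262, 0.3993]))]
top crimper [(0.92, array([191., 239.]), array([0.5543, 0.1691, 0.2469]))]
top crimper_bail [(0.67, array([182., 234.]), array([0.5742, 0.1778, 0.2711])), (0.6, array([121., 335.]), array([ 0.755 , -0.0945,  0.1367]))]
top hook_empty [(0.39, array([147., 230.]), array([0.718 , 0.2169, 0.0078]))]
ring [0.57745474 0.18403422 0.28302372] [ 0.6395834   0.06430161 -0.76602766] [0.76228091 0.07567412 0.64280732]
```

View pics/h1.png

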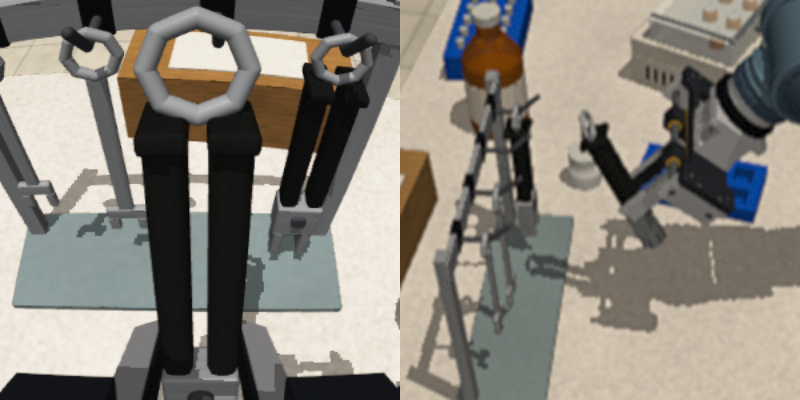

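The left half shows the crimper's ring at crop (198,62), the empty hook just behind it near (218,35), and the neighbouring rings at (90,50) and (342,57). The right half shows the crimper held upright in front of the rack.

```bash
cat > m.py <<'E'
from h import *
np.set_printoptions(precision=4,suppress=True)
p=eyes.camera('wrist'); f=130
def px(x,y): return (y/1.3333,130+x/1.3333)
print('ring wire',[dep(p,px(*q),True) for q in [(143,62),(254,62),(197,118),(197,13)]], 'pred',ringpos())
def projf(X):
    c=np.array(p['R'])@X+np.array(p['t']); th=np.arctan2(np.hypot(c[0],c[1]),c[2]); u=c[:2]/np.hypot(c[0],c[1])*th; K=p['mtx']; return K[1][2]+K[1][1]*u[1],K[0][2]+K[0][0]*u[0]
print('proj ring',projf(ringpos()),'meas',px(198,63),'proj hook bend',projf(hk([0,0,0])),'tip',projf(hk([-.023,0,.023])),'nbrs',projf(hk([0,.064,0])),projf(hk([0,-.064,0])))
# points near hook column, by depth
d=p['depth']
for r in range(0,48,2):
    row=[]
    for c in range(284,305):
        w=dep(p,(r,c),True)
        if w is not None and .2<w[2]<.3 and w[0]>.6: row.append(w)
    if row: print(r,len(row),np.mean(row,0))
a=p['color'][0:90,130:430,::-1]; cv2.imwrite('pics/h2.png',cv2.resize(a,(800,240),interpolation=cv2.INTER_CUBIC))
E
python3 m.py
```

```text
ring wire [array([0.5749, 0.1963, 0.2852]), array([0.5778, 0.1677, 0.2852]), array([0.5694, 0.1817, 0.2708]), array([0.5807, 0.1828, 0.2975])] pred [0.5775 0.184  0.2831]
proj ring (np.float64(48.337204243972565), np.float64(273.4213346053746)) meas (47.25118127953199, 278.50371259281485) proj hook bend (np.float64(30.8187628519226), np.float64(295.6830132281864)) tip (np.float64(18.802701283332084), np.float64(298.42121959172636)) nbrs (np.float64(34.415168333372776), np.float64(196.81263166328395)) (np.float64(37.47337761682519), np.float64(392.01743456591777))
0 21 [0.693  0.1837 0.2436]
2 21 [0.6924 0.1837 0.2423]
4 21 [0.6925 0.1836 0.2406]
6 21 [0.6924 0.1836 0.239 ]
8 16 [0.6924 0.1818 0.2375]
10 11 [0.692  0.18   0.2361]
12 6 [0.6927 0.1782 0.2342]
26 2 [0.6534 0.1843 0.2457]
28 5 [0.651  0.1827 0.2458]
30 10 [0.6544 0.1813 0.2423]
32 9 [0.6588 0.1818 0.2379]
34 5 [0.6625 0.182  0.234 ]
```

View pics/h2.png

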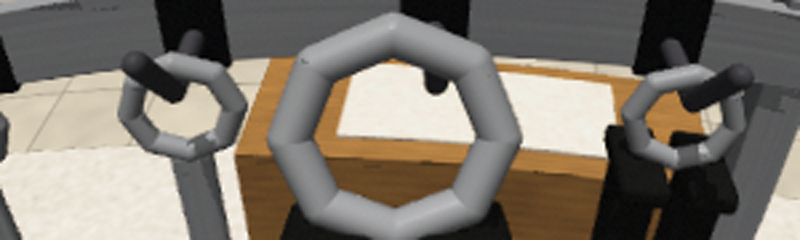

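The crop shows the empty hook's wire at (435,65), seen through the ring centred at (395,125). Its neighbours hang at (180,100) and (690,110), so lateral alignment is good.

```bash
sed -i 's/^HK=.*/HK=np.array([.665,.1825,.235]); RY=5.7/' h.py; echo 'RING=RING+np.array([0,.002,0])' >> h.py
cat > g.py <<'E'
from h import *
np.set_printoptions(precision=4,suppress=True)
R5=Rn.from_euler('z',RY,degrees=True)
print('ring in hook frame',R5.inv().apply(ringpos()-HK)); s=robot.observe(); print(s['time_s'],s['contact_force'],s['opening'],np.round(s['joint_positions'],3))
for v in ([-.04,0,.04],[-.033,0,.034],[-.023,0,.023],[-.012,0,.012],[-.001,0,.001],[0.001,0,-.006]): print(v); plan2((*tcp_for_ring(v,RY,40),RY,40))
E
python3 g.py
```

```text
ring in hook frame [-0.0869  0.0082  0.0481]
45.05 [-1.3189  0.7586 -1.5843] 0.03159129708115747 [ 0.13  -0.27   2.266 -0.045  0.448  1.635]
[-0.04, 0, 0.04]
off [0.0308, 0.0083, 0.0364] ang [-0.0, -0.0, -0.0]
[-0.033, 0, 0.034]
off [0.0323, 0.0083, 0.0455] ang [-0.0, -0.0, -0.0]
[-0.023, 0, 0.023]
off [0.0328, 0.0083, 0.0603] ang [-0.0, -0.0, -0.0]
[-0.012, 0, 0.012]
off [0.0342, 0.0083, 0.0758] ang [-0.0, -0.0, -0.0]
[-0.001, 0, 0.001]
off [0.0355, 0.0083, 0.0913] ang [-0.0, -0.0, -0.0]
[0.001, 0, -0.006]
off [0.0326, 0.0083, 0.0979] ang [-0.0, -0.0, -0.0]
```

Request:
send_rows([
  {"angular":[0,0,0],"offset":[0.012,0.004,0.014],"claw":1},
  {"angular":[0,0,0],"offset":[0.022,0.008,0.026],"claw":1},
  {"angular":[0,0,0],"offset":[0.031,0.008,0.036],"claw":1},
  {"angular":[0,0,0],"offset":[0.031,0.008,0.036],"claw":1},
  {"angular":[0,0,0],"offset":[0.031,0.008,0.036],"claw":1},
])

```text
time_s: 45.68
tcp_pos: [0.5872, 0.1756, 0.1611]
tool_rot: [-0.017, 0.939, 0.047, 0.341]
contact_force: [-0.3, 0.7, -2.5]
opening: 0.0314
grasp_force: 30.0
```

```bash
cat > v.py <<'E'
from h import *
import sys
p=eyes.camera('wrist'); q=eyes.camera('side')
a=p['color'][0:100,200:350,::-1]; b=q['color'][150:300,150:300,::-1]
cv2.imwrite('pics/%s.png'%sys.argv[1],np.hstack([cv2.resize(a,(450,300),interpolation=cv2.INTER_CUBIC),cv2.resize(b,(300,300),interpolation=cv2.INTER_CUBIC)]))
E
python3 v.py h3; python3 g.py
```

```text
ring in hook frame [-0.0405  0.0003  0.0404]
45.775 [ 0.2128  0.291  -2.8511] 0.031562730496698714 [ 0.108 -0.135  2.169 -0.013  0.408  1.59 ]
[-0.04, 0, 0.04]
off [0.0001, 0.0004, 0.0006] ang [-0.0, -0.0, -0.0]
[-0.033, 0, 0.034]
off [0.0016, 0.0004, 0.0097] ang [-0.0, -0.0, -0.0]
[-0.023, 0, 0.023]
off [0.0022, 0.0004, 0.0246] ang [-0.0, -0.0, -0.0]
[-0.012, 0, 0.012]
off [0.0036, 0.0004, 0.0401] ang [-0.0, -0.0, -0.0]
[-0.001, 0, 0.001]
off [0.0049, 0.0004, 0.0556] ang [-0.0, -0.0, -0.0]
[0.001, 0, -0.006]
off [0.0019, 0.0004, 0.0622] ang [-0.0, -0.0, -0.0]
```

View pics/h3.png

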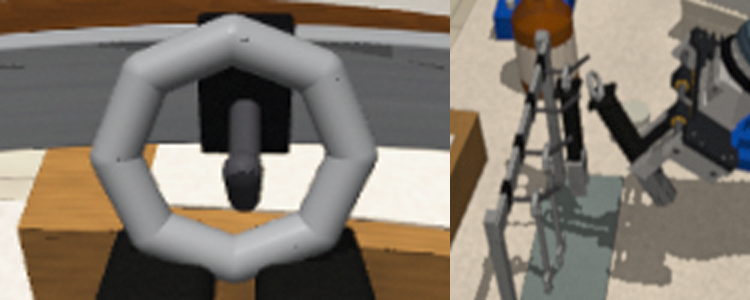

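The hook tip sits inside the ring: tip near (243,180), ring centre (235,148). Sliding the ring along the wire.

Request:
send_rows([
  {"angular":[0,0,0],"offset":[0.0015,0,0.01],"claw":1},
  {"angular":[0,0,0],"offset":[0.002,0,0.018],"claw":1},
  {"angular":[0,0,0],"offset":[0.002,0,0.025],"claw":1},
  {"angular":[0,0,0],"offset":[0.003,0,0.033],"claw":1},
  {"angular":[0,0,0],"offset":[0.0035,0,0.04],"claw":1},
  {"angular":[0,0,0],"offset":[0.0035,0,0.04],"claw":1},
])

```text
time_s: 46.52
tcp_pos: [0.616, 0.1784, 0.1322]
tool_rot: [-0.017, 0.939, 0.047, 0.341]
contact_force: [-0.3, -0.1, -2.2]
opening: 0.0318
grasp_force: 30.0
```

```bash
python3 v.py h4; python3 g.py
```

```text
ring in hook frame [-0.0116  0.0002  0.012 ]
46.625 [-0.4472  0.9869 -1.9594] 0.0317761586346 [ 0.108 -0.011  2.115 -0.014  0.34   1.591]
[-0.04, 0, 0.04]
off [-0.0038, 0.0003, -0.0397] ang [-0.0, -0.0, -0.0]
[-0.033, 0, 0.034]
off [-0.0023, 0.0003, -0.0306] ang [-0.0, -0.0, -0.0]
[-0.023, 0, 0.023]
off [-0.0017, 0.0003, -0.0157] ang [-0.0, -0.0, -0.0]
[-0.012, 0, 0.012]
off [-0.0003, 0.0003, -0.0002] ang [-0.0, -0.0, -0.0]
[-0.001, 0, 0.001]
off [0.001, 0.0003, 0.0152] ang [-0.0, -0.0, -0.0]
[0.001, 0, -0.006]
off [-0.002, 0.0003, 0.0219] ang [-0.0, -0.0, -0.0]
```

View pics/h4.png

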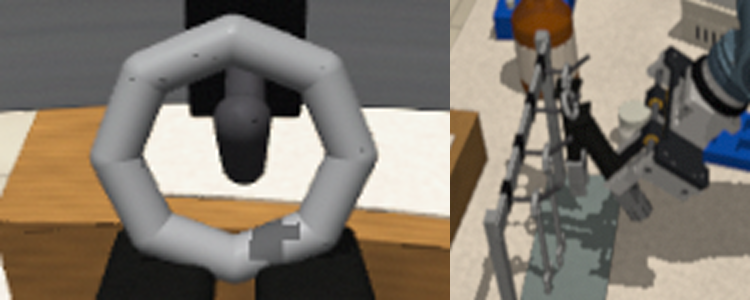

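The tip now protrudes through the ring at (243,120), with no contact force. Continuing down to the bend.

Request:
send_rows([
  {"angular":[0,0,0],"offset":[0.0005,0,0.008],"claw":1},
  {"angular":[0,0,0],"offset":[0.001,0,0.015],"claw":1},
  {"angular":[0,0,0],"offset":[-0.001,0,0.018],"claw":1},
  {"angular":[0,0,0],"offset":[-0.002,0,0.0215],"claw":1},
  {"angular":[0,0,0],"offset":[-0.002,0,0.0215],"claw":1},
])

```text
time_s: 47.25
tcp_pos: [0.6283, 0.1796, 0.1151]
tool_rot: [-0.017, 0.938, 0.047, 0.342]
contact_force: [0.5, -0.1, -3.3]
opening: 0.0319
grasp_force: 30.0
```

```bash
python3 g.py
```

```text
ring in hook frame [ 0.0008  0.0002 -0.0057]
47.25 [ 0.5334 -0.1269 -3.317 ] 0.03188156493414172 [ 0.107  0.05   2.092 -0.016  0.301  1.592]
[-0.04, 0, 0.04]
off [-0.0018, 0.0002, -0.0613] ang [-0.0, -0.0, -0.0]
[-0.033, 0, 0.034]
off [-0.0003, 0.0002, -0.0522] ang [-0.0, -0.0, -0.0]
[-0.023, 0, 0.023]
off [0.0003, 0.0002, -0.0373] ang [-0.0, -0.0, -0.0]
[-0.012, 0, 0.012]
off [0.0016, 0.0002, -0.0218] ang [-0.0, -0.0, -0.0]
[-0.001, 0, 0.001]
off [0.003, 0.0002, -0.0063] ang [-0.0, -0.0, -0.0]
[0.001, 0, -0.006]
off [-0.0, 0.0002, 0.0003] ang [-0.0, -0.0, -0.0]
```

Request:
send_rows([
  {"angular":[0,0,0],"offset":[0,0,0],"claw":0.64},
  {"angular":[0,0,0],"offset":[0,0,0],"claw":0.6},
  {"angular":[0,0,0],"offset":[0,0,0],"claw":0.52},
  {"angular":[0,0,0],"offset":[0,0,0],"claw":0.52},
  {"angular":[0,0,0],"offset":[0,0,0],"claw":0.52},
  {"angular":[0,0,0],"offset":[0,0,0],"claw":0.52},
  {"angular":[0,0,0],"offset":[0,0,0],"claw":0.52},
  {"angular":[0,0,0],"offset":[0,0,0],"claw":0.52},
])

```text
time_s: 48.25
tcp_pos: [0.6282, 0.1797, 0.1152]
tool_rot: [-0.017, 0.938, 0.047, 0.342]
contact_force: [0.3, -0.1, -0.5]
opening: 0.0448
grasp_force: 0.0
```

```bash
python3 v.py h5; python3 cr.py | grep -v top
```

```text
[0.6282 0.1796 0.1152] [-0.5153 -0.8759 -0.3673] 0.04550031008926762 0.0 [ 0.107  0.05   2.092 -0.016  0.301  1.592] 48.35
wrist crimper [(0.74, array([130., 287.]), array([0.6721, 0.1795, 0.1761]))]
wrist crimper_bail [(0.83, array([ 43., 281.]), array([0.6615, 0.1818, 0.2346]))]
wrist hook_empty [(0.8, array([ 36., 281.]), array([0.6529, 0.1809, 0.2435]))]
side crimper [(0.93, array([233., 191.]), array([0.6985, 0.1986, 0.1604]))]
side crimper_bail [(0.74, array([207., 200.]), array([0.6713, 0.194 , 0.2407]))]
side hook_empty [(0.6, array([206., 204.]), array([0.6654, 0.1852, 0.2348])), (0.47, array([206., 201.]), array([0.6691, 0.1907, 0.2406]))]
```

View pics/h5.png

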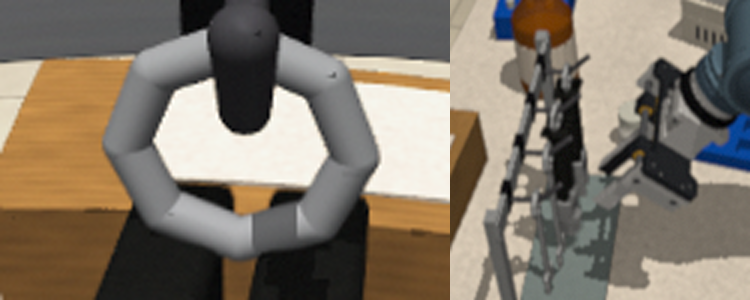

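The ring hangs on the hook with the tip through it at (243,40), and the crimper is now near vertical. Withdrawing straight back.

Request:
send_rows([
  {"angular":[0,0,0],"offset":[0,0,-0.015],"claw":0.52},
  {"angular":[0,0,0],"offset":[0,0,-0.035],"claw":0.52},
  {"angular":[0,0,0],"offset":[0,0,-0.06],"claw":0.52},
  {"angular":[0,0,0],"offset":[0,0,-0.09],"claw":0.52},
  {"angular":[0,0,0],"offset":[-0.02,0,-0.13],"claw":0.52},
  {"angular":[0,0,0],"offset":[-0.04,0,-0.16],"claw":0.52},
  {"angular":[0,0,0],"offset":[-0.04,0,-0.16],"claw":0.52},
  {"angular":[0,0,0],"offset":[-0.04,0,-0.16],"claw":0.52},
  {"angular":[0,0,0],"offset":[-0.04,0,-0.16],"claw":0.52},
  {"angular":[0,0,0],"offset":[-0.04,0,-0.16],"claw":0.52},
  {"angular":[0,0,0],"offset":[-0.04,0,-0.16],"claw":0.52},
  {"angular":[0,0,0],"offset":[-0.04,0,-0.16],"claw":0.52},
])

```text
time_s: 50.45
tcp_pos: [0.4954, 0.1663, 0.2118]
tool_rot: [-0.017, 0.939, 0.047, 0.342]
contact_force: [-0.7, 0.1, 0.8]
opening: 0.0452
grasp_force: 0.0
```

Request:
send_rows([
  {"angular":[0,0,0],"offset":[0,0,0],"claw":0.52},
  {"angular":[0,0,0],"offset":[0,0,0],"claw":0.52},
  {"angular":[0,0,0],"offset":[0,0,0],"claw":0.52},
  {"angular":[0,0,0],"offset":[0,0,0],"claw":0.52},
  {"angular":[0,0,0],"offset":[0,0,0],"claw":0.52},
  {"angular":[0,0,0],"offset":[0,0,0],"claw":0.52},
  {"angular":[0,0,0],"offset":[0,0,0],"claw":0.52},
  {"angular":[0,0,0],"offset":[0,0,0],"claw":0.52},
  {"angular":[0,0,0],"offset":[0,0,0],"claw":0.52},
  {"angular":[0,0,0],"offset":[0,0,0],"claw":0.52},
  {"angular":[0,0,0],"offset":[0,0,0],"claw":0.52},
  {"angular":[0,0,0],"offset":[0,0,0],"claw":0.52},
])

```text
time_s: 51.95
tcp_pos: [0.4953, 0.1663, 0.212]
tool_rot: [-0.017, 0.938, 0.047, 0.342]
contact_force: [0.9, 0.3, -0.4]
opening: 0.0452
grasp_force: 0.0
```

```bash
python3 - <<'E'
from h import *
np.set_printoptions(precision=4,suppress=True)
s=robot.observe(); print(s['tcp_pos'],s['contact_force'],s['time_s'])
L=[]
for i in range(6):
    p=eyes.camera('side')
    for n in ['crimper','crimper_bail']: L.append((n,[(round(d['conf'],2),np.round(d['location']),dep(p,d['location'])) for d in eyes.landmark_of(n,p)[:1]]))
print(*L,sep='\n')
for n in ['lid_edge','start_top']: print(n,[(round(d['conf'],2),dep(p,d['location'])) for d in eyes.landmark_of(n,p)[:1]])
q=eyes.camera('wrist')
a=p['color'][100:300,150:430,::-1]; b=q['color'][:,:,::-1]
cv2.imwrite('pics/f.png',np.vstack([cv2.resize(a,(448,320),interpolation=cv2.INTER_CUBIC),cv2.resize(b,(448,280))[:,:]]))
E
```

```text
[0.4953 0.1663 0.212 ] [ 0.8814  0.2864 -0.3701] 51.95
('crimper', [(0.92, array([236., 214.]), array([0.6453, 0.2005, 0.1602]))])
('crimper_bail', [(0.74, array([206., 205.]), array([0.6643, 0.1832, 0.2355]))])
('crimper', [(0.74, array([237., 206.]), array([0.6635, 0.2003, 0.1542]))])
('crimper_bail', [(0.71, array([210., 202.]), array([0.6669, 0.1949, 0.234 ]))])
('crimper', [(0.97, array([237., 191.]), array([0.7529, 0.068 , 0.0012]))])
('crimper_bail', [(0.92, array([208., 204.]), array([0.67  , 0.1756, 0.2201]))])
('crimper', [(0.61, array([208., 203.]), array([0.6706, 0.1749, 0.2197]))])
('crimper_bail', [(0.68, array([205., 200.]), array([0.6727, 0.1874, 0.2397]))])
('crimper', [(0.71, array([235., 202.]), array([0.6751, 0.1951, 0.1531]))])
('crimper_bail', [(0.53, array([225., 296.]), array([ 0.4795, -0.0138,  0.0056]))])
('crimper', [(0.76, array([238., 215.]), array([0.645 , 0.2003, 0.1525]))])
('crimper_bail', [(0.8, array([206., 203.]), array([0.6672, 0.187 , 0.2366]))])
lid_edge [(0.72, array([ 0.4036, -0.2809,  0.1164]))]
start_top []
```

View pics/f.png

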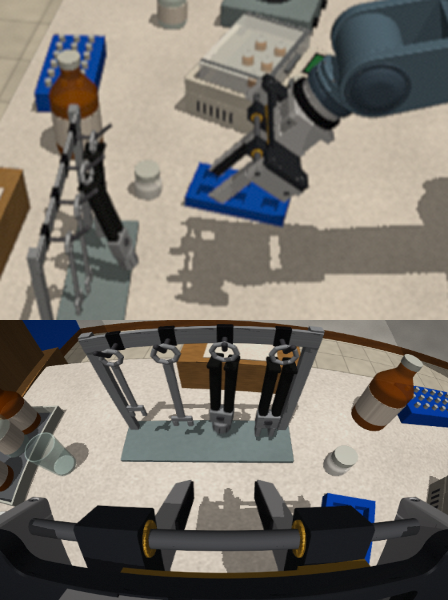

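All four tools hang on the rack in the lower half, with the crimper second from the right at (222,385). It is still swinging gently, so I will wait for it to calm.

Request:
send_rows([
  {"angular":[0,0,0],"offset":[0,0,0],"claw":0.52},
  {"angular":[0,0,0],"offset":[0,0,0],"claw":0.52},
  {"angular":[0,0,0],"offset":[0,0,0],"claw":0.52},
  {"angular":[0,0,0],"offset":[0,0,0],"claw":0.52},
  {"angular":[0,0,0],"offset":[0,0,0],"claw":0.52},
  {"angular":[0,0,0],"offset":[0,0,0],"claw":0.52},
  {"angular":[0,0,0],"offset":[0,0,0],"claw":0.52},
  {"angular":[0,0,0],"offset":[0,0,0],"claw":0.52},
  {"angular":[0,0,0],"offset":[0,0,0],"claw":0.52},
  {"angular":[0,0,0],"offset":[0,0,0],"claw":0.52},
  {"angular":[0,0,0],"offset":[0,0,0],"claw":0.52},
  {"angular":[0,0,0],"offset":[0,0,0],"claw":0.52},
])

```text
time_s: 54.5
tcp_pos: [0.4953, 0.1663, 0.212]
tool_rot: [-0.017, 0.938, 0.047, 0.342]
contact_force: [-0.2, -0.9, 1.0]
opening: 0.0452
grasp_force: 0.0
```

Request:
send_rows([
  {"angular":[0,0,0],"offset":[0,0,0],"claw":0.52},
  {"angular":[0,0,0],"offset":[0,0,0],"claw":0.52},
  {"angular":[0,0,0],"offset":[0,0,0],"claw":0.52},
  {"angular":[0,0,0],"offset":[0,0,0],"claw":0.52},
  {"angular":[0,0,0],"offset":[0,0,0],"claw":0.52},
  {"angular":[0,0,0],"offset":[0,0,0],"claw":0.52},
  {"angular":[0,0,0],"offset":[0,0,0],"claw":0.52},
  {"angular":[0,0,0],"offset":[0,0,0],"claw":0.52},
  {"angular":[0,0,0],"offset":[0,0,0],"claw":0.52},
  {"angular":[0,0,0],"offset":[0,0,0],"claw":0.52},
  {"angular":[0,0,0],"offset":[0,0,0],"claw":0.52},
  {"angular":[0,0,0],"offset":[0,0,0],"claw":0.52},
])

```text
time_s: 56.0
tcp_pos: [0.4953, 0.1663, 0.212]
tool_rot: [-0.017, 0.938, 0.047, 0.342]
contact_force: [0.8, -0.2, 0.0]
opening: 0.045
grasp_force: 0.0
```

Request:
send_rows([
  {"angular":[0,0,0],"offset":[0,0,0],"claw":0.52},
  {"angular":[0,0,0],"offset":[0,0,0],"claw":0.52},
  {"angular":[0,0,0],"offset":[0,0,0],"claw":0.52},
  {"angular":[0,0,0],"offset":[0,0,0],"claw":0.52},
  {"angular":[0,0,0],"offset":[0,0,0],"claw":0.52},
  {"angular":[0,0,0],"offset":[0,0,0],"claw":0.52},
  {"angular":[0,0,0],"offset":[0,0,0],"claw":0.52},
  {"angular":[0,0,0],"offset":[0,0,0],"claw":0.52},
  {"angular":[0,0,0],"offset":[0,0,0],"claw":0.52},
  {"angular":[0,0,0],"offset":[0,0,0],"claw":0.52},
  {"angular":[0,0,0],"offset":[0,0,0],"claw":0.52},
  {"angular":[0,0,0],"offset":[0,0,0],"claw":0.52},
])

```text
time_s: 57.5
tcp_pos: [0.4953, 0.1663, 0.212]
tool_rot: [-0.017, 0.938, 0.047, 0.342]
contact_force: [-0.9, -0.7, -0.2]
opening: 0.045
grasp_force: 0.0
```

Request:
send_rows([
  {"angular":[0,0,0],"offset":[0,0,0],"claw":0.52},
  {"angular":[0,0,0],"offset":[0,0,0],"claw":0.52},
  {"angular":[0,0,0],"offset":[0,0,0],"claw":0.52},
  {"angular":[0,0,0],"offset":[0,0,0],"claw":0.52},
  {"angular":[0,0,0],"offset":[0,0,0],"claw":0.52},
  {"angular":[0,0,0],"offset":[0,0,0],"claw":0.52},
  {"angular":[0,0,0],"offset":[0,0,0],"claw":0.52},
  {"angular":[0,0,0],"offset":[0,0,0],"claw":0.52},
  {"angular":[0,0,0],"offset":[0,0,0],"claw":0.52},
  {"angular":[0,0,0],"offset":[0,0,0],"claw":0.52},
  {"angular":[0,0,0],"offset":[0,0,0],"claw":0.52},
  {"angular":[0,0,0],"offset":[0,0,0],"claw":0.52},
])

```text
time_s: 59.0
tcp_pos: [0.4953, 0.1663, 0.212]
tool_rot: [-0.017, 0.938, 0.047, 0.342]
contact_force: [0.1, -0.5, -0.2]
opening: 0.0454
grasp_force: 0.0
```

Request:
send_rows([
  {"angular":[0,0,0],"offset":[0,0,0],"claw":0.52},
  {"angular":[0,0,0],"offset":[0,0,0],"claw":0.52},
  {"angular":[0,0,0],"offset":[0,0,0],"claw":0.52},
  {"angular":[0,0,0],"offset":[0,0,0],"claw":0.52},
  {"angular":[0,0,0],"offset":[0,0,0],"claw":0.52},
  {"angular":[0,0,0],"offset":[0,0,0],"claw":0.52},
  {"angular":[0,0,0],"offset":[0,0,0],"claw":0.52},
  {"angular":[0,0,0],"offset":[0,0,0],"claw":0.52},
  {"angular":[0,0,0],"offset":[0,0,0],"claw":0.52},
  {"angular":[0,0,0],"offset":[0,0,0],"claw":0.52},
  {"angular":[0,0,0],"offset":[0,0,0],"claw":0.52},
  {"angular":[0,0,0],"offset":[0,0,0],"claw":0.52},
])

```text
time_s: 60.5
tcp_pos: [0.4953, 0.1663, 0.212]
tool_rot: [-0.017, 0.938, 0.047, 0.342]
contact_force: [-0.2, 0.9, 0.8]
opening: 0.0452
grasp_force: 0.0
```

Request:
send_rows([
  {"angular":[0,0,0],"offset":[0,0,0],"claw":0.52},
  {"angular":[0,0,0],"offset":[0,0,0],"claw":0.52},
  {"angular":[0,0,0],"offset":[0,0,0],"claw":0.52},
  {"angular":[0,0,0],"offset":[0,0,0],"claw":0.52},
  {"angular":[0,0,0],"offset":[0,0,0],"claw":0.52},
  {"angular":[0,0,0],"offset":[0,0,0],"claw":0.52},
  {"angular":[0,0,0],"offset":[0,0,0],"claw":0.52},
  {"angular":[0,0,0],"offset":[0,0,0],"claw":0.52},
  {"angular":[0,0,0],"offset":[0,0,0],"claw":0.52},
  {"angular":[0,0,0],"offset":[0,0,0],"claw":0.52},
  {"angular":[0,0,0],"offset":[0,0,0],"claw":0.52},
  {"angular":[0,0,0],"offset":[0,0,0],"claw":0.52},
])

```text
time_s: 62.0
tcp_pos: [0.4953, 0.1663, 0.212]
tool_rot: [-0.017, 0.938, 0.047, 0.342]
contact_force: [-0.7, -0.1, -0.4]
opening: 0.0453
grasp_force: 0.0
```

```bash
cat > sw.py <<'E'
from h import *
np.set_printoptions(precision=3,suppress=True)
# angle of the crimper from the wrist depth: points on handles/jaw near the hook's plane
for i in range(10):
    p=eyes.camera('wrist'); d=p['depth']; X=[]
    K=p['mtx']; rr,cc=np.mgrid[0:260:2,200:360:2]
    for r,c in zip(rr.ravel(),cc.ravel()):
        if d[r,c]>0:
            v=ray(p,(r,c),True); X.append(toW(p,v*d[r,c]/v[2]))
    X=Rn.from_euler('z',RY,degrees=True).inv().apply(np.array(X)-HK)
    m=(abs(X[:,1])<.017)&(X[:,2]<-.03)&(X[:,2]>-.19)&(abs(X[:,0])<.1); k=np.polyfit(X[m,2],X[m,0],1)
    print(m.sum(),'tilt deg',round(np.degrees(np.arctan(k[0])),1))
print(robot.observe()['time_s'])
E
python3 sw.py
```

```text
710 tilt deg 5.1
697 tilt deg 4.5
697 tilt deg 3.6
707 tilt deg 2.3
725 tilt deg 0.8
704 tilt deg -0.2
657 tilt deg -1.2
627 tilt deg -1.5
612 tilt deg -1.2
622 tilt deg -0.5
62.5
```

```bash
python3 - <<'E'
from h import *
np.set_printoptions(precision=4,suppress=True)
p=eyes.camera('top')
print('key',dep(p,proj(p,[.3945,-.2395,.107])),'display',dep(p,proj(p,[*loc(HE,-.1,-.04),.087])))
for n in ['lid_edge','decapper','wrench_big','wrench_small','cap_jar','beaker','marker','solvent']: print(n,[(round(d['conf'],2),dep(p,d['location'])) for d in eyes.landmark_of(n,p)[:1]])
print('lid top',[dep(p,proj(p,[*loc(HE,-.06,y),.123])) for y in (-.09,-.07,.07,.09)])
print(robot.job_done())
E
```

```text
key [ 0.3944 -0.2399  0.1054] display [ 0.3658 -0.3056  0.0866]
lid_edge [(0.72, array([ 0.4168, -0.2831,  0.128 ]))]
decapper [(0.62, array([0.669 , 0.1148, 0.2399]))]
wrench_big [(0.71, array([ 0.6284, -0.0201,  0.0557]))]
wrench_small [(0.56, array([0.655 , 0.3053, 0.2215]))]
cap_jar [(0.52, array([ 0.6354, -0.0182,  0.0555]))]
beaker [(0.67, array([0.5751, 0.4467, 0.0841]))]
marker [(0.63, array([0.2722, 0.2882, 0.0101]))]
solvent [(0.66, array([ 0.7492, -0.095 ,  0.1339]))]
lid top [array([ 0.3856, -0.365 ,  0.1267]), array([ 0.3928, -0.3456,  0.1286]), array([ 0.4425, -0.2161,  0.1265]), array([ 0.4496, -0.1972,  0.1274])]
the job is handed in; nothing more can be done
None
```

I've handed the job in: all five vials are home in the heater, the lid is shut, the start key was pressed and is back up, and the crimper hangs from the empty hook, swinging only a few degrees.

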